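# Mount the toroidal mains transformer in a power-supply chassis

### The job

Mount the yellow transformer on the upright bolt in the open chassis, threading the parts over the bolt in this order: the brown insulating washer flat on the chassis floor, then the yellow transformer with its terminal strip facing the green circuit board, then the small black washer, and last the steel dished plate, hollow upward, its pressed centre sunk in the black washer's hole so that it is ready for the nut. Centre every part on the bolt and lay it flat; leave the spare blue transformer and the tools lying about where they are.

Things in the scene. Friction and masses are not known exactly. Their poses are not given: they have to be found in the camera images.
- bolt_foot (a point): Target: foot, on the chassis floor (10 mm above the desk), of the upright steel bolt in the fixed open aluminium chassis (204 x 226 mm). Bolt 8 mm thick, 48 mm tall, its last 5 mm tapering to a 3.6 mm tip. z is up; -y points from the bolt to the green board, +x to the rear panel. Clear floor 65 mm all round the bolt; walls stand 30 mm (rear 38 mm) above the floor
- psu_board: Green circuit board 65 x 85 mm fixed in the chassis beside the bolt, its centre about 110 mm from the bolt on the bolt's -y side; it shows which way the terminal strip must face. Origin at its underside centre
- base_washer_c (a point): Brown flat insulating washer, rigid, 60 mm across, 6 mm thick, hole 20 mm; centre of the washer, half-way up. Goes first, on the chassis floor
- transformer_c (a point): Yellow ring-shaped transformer, right side up, 62 mm across, 24 mm high, hole 26 mm, about 0.3 kg; centre, half-way up. A black terminal strip with brass lugs, 26 mm wide, stands out 10 mm from its rim on its own -y side, so grip it along its own x axis
- top_washer_c (a point): Small black flat insulating washer, rigid, 48 mm across, 6 mm thick, hole 26 mm; centre of the washer, half-way up. Goes on the transformer
- dished_plate_c (a point): Round steel dished plate, 54 mm across, 8 mm high in all: a flange 4 mm thick, its centre pressed down 4 mm into a cup 20 mm across with a 13 mm hole. It lies right side up on its cup, the flange 4 to 8 mm above the desk. The point is on the axis at mid-thickness of the flange. In place the cup sits in the black washer's hole and the flange on that washer
- spare_transformer: Blue ring-shaped transformer, 54 mm across, 20 mm high, for another job: leave it. Origin at its underside centre
- spanner: Steel spanner 171 mm long, lying: leave it. Origin at its underside centre
- screwdriver: Screwdriver with red handle, 174 mm long, lying: leave it. Origin at its underside centre
- cutters: Side cutters with yellow grips, 127 mm long, lying: leave them. Origin at the underside centre
Things that resemble listed ones, but are neither listed nor needed, are in the scene too. There is more than one size of the part that bears transformer_c; the job needs the largest.

How it is judged:
By the outcome, as a careful person would: the job done as asked, in the order asked, and still so for the second after the job is handed in, with the robot touching nothing.
It also fails if it takes over 120 s, if anything falls off the work surface, if the arm or the gripper's body presses on something with over 40 N, if the wrist force passes 120 N, or if a joint passes its speed limit or range.

### The arm

A 6-joint arm with a two-finger parallel gripper is mounted at the origin on a cart in front of the work surface, level with it; the furniture and walls round the work are solid. World frame = base frame: x ahead of the robot, y to its left, z up, the work surface at z = 0. Lengths are in m, angles in rad, forces in N, time in s.
With the tool pointing down it reaches from about 0.25 to 0.775 m from the base axis. Payload 4 kg.
Tool frame: the origin (TCP) lies at the very end of the fingers, on their centre line; the grasp point (between the pads) lies 19 mm behind it; z points along the fingers, y is the line along which they close (so a half turn about z gives the same grasp; the last joint's range is limited). The gripper opens to 94 mm and grips with 3 to 60 N. Pads are 16 mm wide; open, the fingers measure 119 mm over their backs; the gripper's body (75 mm by 177 mm) begins 78 mm behind the grasp point.
Start: joints at [1.147, 0.087, 1.371, -0, 1.684, -0.103], TCP at [0.173, 0.522, 0.169] pointing down, gripper open.
Joint ranges: [-3.1, 3.1], [-0.76, 2.03], [0.27, 2.55], [-1.08, 4.22], [0.17, 2.65], [-2.57, 2.57]. Speed limits (rad/s): [2.79, 2.79, 3.14, 3.14, 3.14, 3.14].

### API

Orientations are given as [roll, pitch, yaw] about the fixed x, y, z axes, in that order (R = Rz(yaw) Ry(pitch) Rx(roll)).
In Python, from bench import robot gives the robot as it stands. The module is installed in compiled form; this text tells all that it offers.
- The arm moves only by the tool move_arm, never from a script. Its argument "deltas" is one flat list of numbers, 7 for each row, row after row: the turn, a rotation vector about the tool's x, y, z in rad, then the shift along the tool's x, y, z in cm, then the closure, from -1 (fully open) to 1 (shut). A call has 1 to 8 rows; each row is the pose to reach, as a shift and turn from the pose commanded when the call began, along the tool's axes at that moment; what a row does not reach only later rows make up. A row lasts 1/10 s, in which the tool goes at most 50 mm and 8.59 degrees, less where a joint would pass 70% of its speed; a pose out of reach is approached as far as the arm can. A call with a gripper value outside its range is refused whole. The fingers move at their own pace and stop on an object; the grip force is fixed at half the most. Time passes only in rows, so rows that repeat a pose let the fingers close. It gives the time, the measured TCP pose, the force, the opening and the grip force at its end, in the units of the state.
- robot.get_obs(): the state, without advancing time (a new reading comes with each control period).
- robot.snapshot(name): name is "scene" or "top" or "wrist"; returns a dict with "image" (384x512x3 uint8, red, green, blue), "depth" (384x512 float32, m along the optical axis (not along the pixel's ray), 0 where there is no reading), "fov_y" (degrees; the focal length in pixels is half the picture's height over the tangent of half this angle, whatever the lens; pixels are square), "cx", "cy" (the principal point, pixels), "origin" and "orientation" of the camera in the world; the wrist camera has in their place "T_tool_cam" (4x4, takes a point from camera to tool coordinates, whose origin is the TCP and whose axes are the flange's). Camera axes: x right, y up, looking along -z (the intrinsics and any distortion apply to the point x, -y, -z); pixel columns grow to the right and rows downward; lengths in m; the calibration is good to about 2 mm. The wrist camera is an equidistant fisheye: a pixel r from the principal point sees the ray r / f radians off the axis. A picture is of the moment at which its call begins: read the wrist's pose just before it.
- robot.close_job(): hands the job in; it is judged then, once.
The state is a dict: "time": time; "joint_positions": joint angles; "qvel": joint speeds; "joint_torque": joint torques, N m; "tool_pos": TCP position; "ee_rot": TCP orientation; "wrist_force": force on the tool from outside, world axes, zero at the start; "wrist_torque": the same for the moment, N m; "width": finger opening in m; "finger_force": force on a finger pad.
Only numpy, scipy, OpenCV 4.12 (cv2) and the standard library are available. Lean on these libraries where they do the work, as an engineer would, in place of code of your own. Each camera call takes 0.05 s, during which the arm holds its last target. There are 200 camera calls.

## Working session

There is one attempt and no reset: what is moved stays moved. The work goes in short steps, Python scripts to look and compute and a tool call to move; the robot and the scene stay as the last step left them, time stands still between calls to the robot, and variables do not carry over. Pictures are saved under pics/ and viewed, at most 14 in all, crops included, and the job is handed in when it is done.

Besides the shell and the picture viewer there is one more tool, called after ">>>" as name(argument=value, ...) on one line, values as JSON. move_arm: Moves the arm, as the interface text tells. Its arguments: {"type":"object","properties":{"deltas":{"type":"array","items":{"type":"number"}}},"required":["deltas"]}

```bash
mkdir -p pics
cat > h.py <<'E'
import numpy as np,cv2
from bench import robot
from scipy.spatial.transform import Rotation as R
def rot(o):
    o=np.array(o,float)
    if o.shape==(3,3): return o
    return R.from_euler('xyz',o).as_matrix() if o.size==3 else R.from_quat(o).as_matrix()
def snap(n):
    o=robot.get_obs(); s=robot.snapshot(n)
    if n=='wrist':
        T=np.eye(4);T[:3,:3]=rot(o['ee_rot']);T[:3,3]=o['tool_pos'];T=T@np.array(s['T_tool_cam'])
        s['Rw'],s['o']=T[:3,:3],T[:3,3]
    else: s['Rw'],s['o']=rot(s['orientation']),np.array(s['origin'])
    s['f']=192/np.tan(np.radians(s['fov_y'])/2); s['name']=n
    return s
def rays(s,uv):
    uv=np.atleast_2d(np.array(uv,float)); d=(uv-[s['cx'],s['cy']])/s['f']
    if s['name']=='wrist':
        r=np.linalg.norm(d,axis=1)+1e-9
        v=np.c_[d[:,0]/r*np.sin(r),-d[:,1]/r*np.sin(r),-np.cos(r)]
    else: v=np.c_[d[:,0],-d[:,1],-np.ones(len(d))]
    return v@s['Rw'].T
def onz(s,uv,z):
    v=rays(s,uv); return s['o']+v*((z-s['o'][2])/v[:,2])[:,None]
def save(s,fn,scale=1):
    cv2.imwrite('pics/'+fn,cv2.resize(cv2.cvtColor(s['image'],cv2.COLOR_RGB2BGR),None,fx=scale,fy=scale))
E
python3 - <<'E'
from h import *
for n in('scene','top','wrist'):
    s=snap(n); save(s,n+'0.png',1.5); print(n,s['o'],s['Rw'].round(3).tolist(),s['f'],s['cx'],s['cy'],[k for k in s])
o=robot.get_obs();print(o['ee_rot'],o['width'],o['time']);print(snap('wrist')['T_tool_cam'])
E
```

```text
scene [-0.43369214 -0.44753846  0.82806296] [[0.474, 0.514, -0.715], [-0.881, 0.272, -0.388], [-0.005, 0.814, 0.581]] 426.6305804940687 258.9413144253557 186.8921000332658 ['image', 'depth', 'fov_y', 'cx', 'cy', 'origin', 'orientation', 'Rw', 'o', 'f', 'name']
top [0.38248776 0.06200026 1.11534476] [[-0.006, 0.989, -0.151], [-1.0, -0.008, -0.012], [-0.013, 0.151, 0.988]] 351.6854571814665 256.29445841140466 191.9943268409216 ['image', 'depth', 'fov_y', 'cx', 'cy', 'origin', 'orientation', 'Rw', 'o', 'f', 'name']
wrist [0.09592056 0.54713378 0.38398866] [[0.316, -0.911, -0.264], [0.949, 0.303, 0.09], [-0.002, -0.279, 0.96]] 297.3186396354542 256.920729443576 188.4312204425953 ['image', 'depth', 'fov_y', 'cx', 'cy', 'T_tool_cam', 'Rw', 'o', 'f', 'name']
[-3.13997955e+00 -1.57909707e-04  2.82072439e+00] 0.09415632177415614 0.15
[[-8.46611948e-04  9.60184243e-01  2.79366252e-01  8.14855263e-02]
 [ 9.99999545e-01  9.35664621e-04 -1.85415606e-04 -4.03221480e-04]
 [-4.39426262e-04  2.79365968e-01 -9.60184598e-01 -2.15761281e-01]
 [ 0.00000000e+00  0.00000000e+00  0.00000000e+00  1.00000000e+00]]
```

View pics/top0.png

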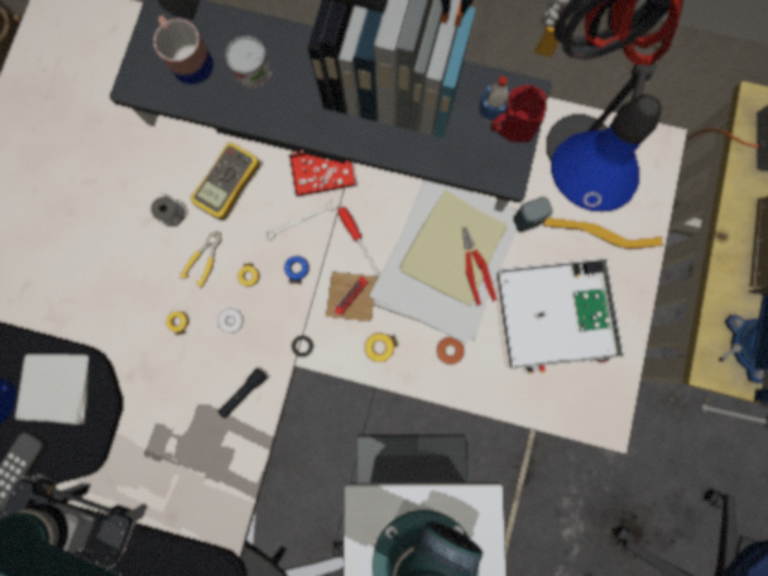

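View pics/scene0.png

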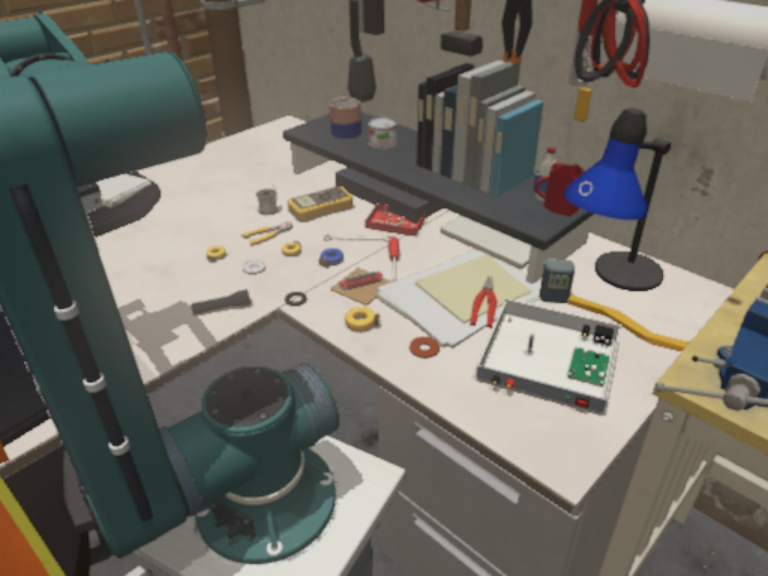

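The top view (1.5x) shows the brown washer at (450,350), the large yellow transformer at (380,347) with its strip toward (395,342), the black washer at (302,345), the dished plate at (230,320), the bolt at (541,314) and the board at (592,310).

Run:
```python
from h import *
s=snap('top')
for n,uv,z in [('brown',(450,350),.006),('yel',(380,347),.024),('black',(302,345),.006),('plate',(230,320),.008),('boltfoot',(541,315),.02),('board',(592,310),.015),('c',(498,272),.04),('c',(602,262),.04),('c',(621,355),.04),('c',(510,367),.04)]:
    uv=np.array(uv)/1.5; print(n,onz(s,uv,z).round(4), s['depth'][int(uv[1]),int(uv[0])])
im=cv2.cvtColor(s['image'],cv2.COLOR_RGB2BGR)
a=im[200:256,140:420]
cv2.imwrite('pics/c1.png',cv2.resize(im[150:255,140:420],None,fx=2.85,fy=2.85,interpolation=cv2.INTER_CUBIC))
```

```text
brown [[ 0.4201 -0.0603  0.006 ]] 1.1061587
yel [[0.4265 0.0853 0.024 ]] 1.1093649
black [[0.4324 0.2493 0.006 ]] 1.1104041
plate [[0.4858 0.4023 0.008 ]] 1.1251712
boltfoot [[ 0.4907 -0.2492  0.02  ]] 1.0851065
board [[ 0.5009 -0.3571  0.015 ]] 1.0994216
c [[ 0.5785 -0.1595  0.04  ]] 1.1004086
c [[ 0.5977 -0.3746  0.04  ]] 1.0942119
c [[ 0.4068 -0.3997  0.04  ]] 1.0647186
c [[ 0.3843 -0.1762  0.04  ]] 1.0843433
```

View pics/c1.png

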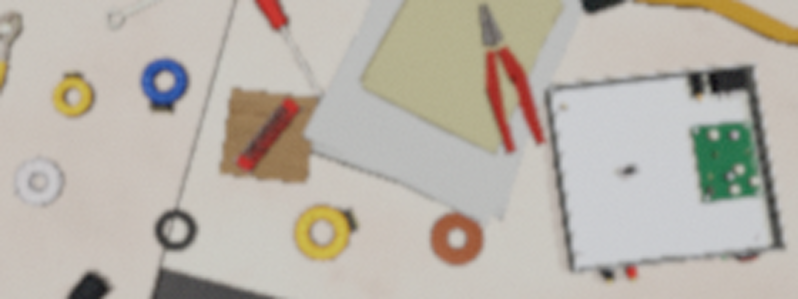

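The crop confirms the parts: brown washer (457,238), yellow transformer (322,232) with its strip toward (348,217), so its yaw is about 30°. The black washer is at (176,230), the plate at (40,182) and the bolt at (627,171). I'll go above the brown washer.

```bash
cat >> h.py <<'E'
def go(x,y,z,yaw):
    o=robot.get_obs(); Rc=rot(o['ee_rot']); Rt=rot([np.pi,0,np.radians(yaw)])
    d=Rc.T@(np.array([x,y,z])-o['tool_pos'])*100
    print('t',round(o['time'],2),'pos',o['tool_pos'].round(4),'yaw',np.degrees(o['ee_rot'][2]).round(2),'GO rot',R.from_matrix(Rc.T@Rt).as_rotvec().round(3),'cm',d.round(2),'rows',max(np.linalg.norm(d)/5,np.degrees(np.linalg.norm(R.from_matrix(Rc.T@Rt).as_rotvec()))/8.59).round(1))
E
python3 -c "
from h import *
go(.42,-.06,.17,95.5)"
```

```text
t 0.25 pos [0.1733 0.5217 0.1687] yaw 161.62 GO rot [-1.000e-03  0.000e+00  1.154e+00] cm [-41.75 -47.42  -0.08] rows 12.6
```

>>> move_arm(deltas=[0,0,0.72,-26.1,-29.6,0,-1,0,0,0.72,-26.1,-29.6,0,-1,0,0,0.72,-26.1,-29.6,0,-1,0,0,0.72,-26.1,-29.6,0,-1,0,0,0.72,-26.1,-29.6,0,-1,0,0,0.72,-26.1,-29.6,0,-1,0,0,0.72,-26.1,-29.6,0,-1,0,0,0.72,-26.1,-29.6,0,-1])

```text
time: 1.05
tool_pos: [0.3281, 0.1567, 0.1695]
ee_rot: [3.14, 0.0, 2.101]
wrist_force: [0.5, 0.5, 0.2]
width: 0.0942
finger_force: 0.0
```

```bash
python3 -c "
from h import *
go(.42,-.06,.17,95.5)"
```

```text
t 1.05 pos [0.3281 0.1567 0.1695] yaw 120.35 GO rot [0.001 0.    0.434] cm [-23.34  -3.02  -0.05] rows 4.7
```

>>> move_arm(deltas=[0,0,0.434,-23.3,-3.0,0,-1,0,0,0.434,-23.3,-3.0,0,-1,0,0,0.434,-23.3,-3.0,0,-1,0,0,0.434,-23.3,-3.0,0,-1,0,0,0.434,-23.3,-3.0,0,-1,0,0,0.434,-23.3,-3.0,0,-1,0,0,0.434,-23.3,-3.0,0,-1])

```text
time: 1.75
tool_pos: [0.4194, -0.0577, 0.1689]
ee_rot: [-3.141, -0.001, 1.665]
wrist_force: [0.3, 0.7, 0.4]
width: 0.0941
finger_force: 0.0
```

```bash
cat >> h.py <<'E'
def outl(s,col,z,near,rad=0.05):
    """ellipse-like centre of colour blob on plane z, near world xy; returns centre & mean radius from outer contour"""
    hsv=cv2.cvtColor(s['image'],cv2.COLOR_RGB2HSV)
    m=cv2.inRange(hsv,*col); m=cv2.morphologyEx(m,cv2.MORPH_OPEN,np.ones((3,3)))
    best=[]
    for c in cv2.findContours(m,cv2.RETR_CCOMP,cv2.CHAIN_APPROX_NONE)[0]:
        if len(c)<20: continue
        p=onz(s,c[:,0,:].astype(float),z)[:,:2]
        (ce,r)=cv2.minEnclosingCircle((p*1000).astype(np.float32)); ce=np.array(ce)/1000
        # least-squares circle
        A=np.c_[2*p,np.ones(len(p))]; q=np.linalg.lstsq(A,(p**2).sum(1),rcond=None)[0]
        if np.linalg.norm(ce-near)<rad: best.append((ce.round(4),round(r,1),q[:2].round(4),round(1000*np.sqrt(q[2]+q[:2]@q[:2]),1),c.reshape(-1,2).mean(0).round(0)))
    return best
E
python3 - <<'E'
from h import *
s=snap('wrist'); save(s,'w1.png',1.5); go(.42,-.06,.17,95.5)
for b in outl(s,((0,90,60),(17,255,255)),.006,[.42,-.06]): print(b)
E
```

```text
t 1.8 pos [ 0.4193 -0.0569  0.1691] yaw 95.49 GO rot [-0.001 -0.001 -0.   ] cm [-0.31  0.04 -0.09] rows 0.1
(array([ 0.4203, -0.0617]), 29.5, array([ 0.4198, -0.0614]), np.float64(28.4), array([257., 170.]))
(array([ 0.4202, -0.0625]), 12.2, array([ 0.4206, -0.0616]), np.float64(11.1), array([258., 170.]))
```

View pics/w1.png

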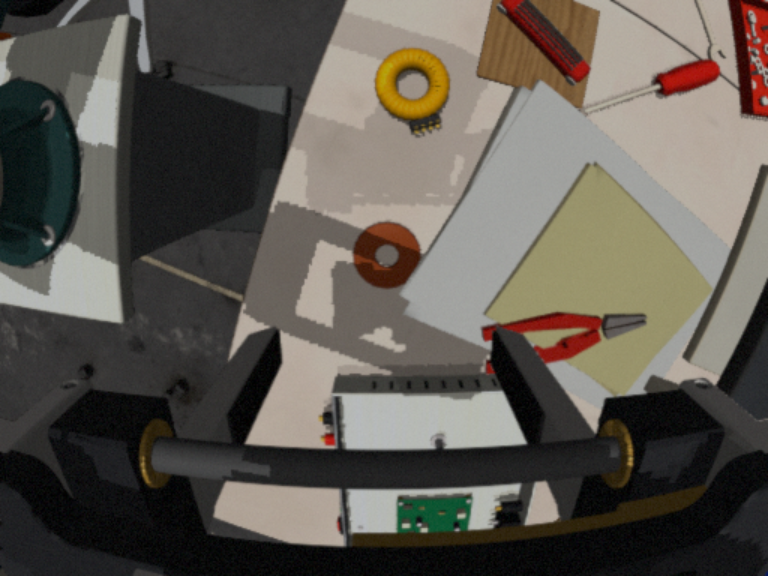

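The wrist view shows the brown washer at (387,255), the transformer at (412,85) with its strip toward (425,125), and the bolt at (438,440). The washer comes out at (0.420, -0.0615).

>>> move_arm(deltas=[0,0,0,-0.2,0,5,-1,0,0,0,-0.2,0,10,-1,0,0,0,-0.2,0,14,-1,0,0,0,-0.2,0,14,-1,0,0,0,-0.2,0,14,-1])

```text
time: 2.3
tool_pos: [0.4198, -0.0583, 0.03]
ee_rot: [3.142, -0.0, 1.669]
wrist_force: [0.1, -0.7, -0.1]
width: 0.0939
finger_force: 0.0
```

Run:
```python
from h import *
s=snap('wrist'); go(.42,-.0615,.003,95.5)
for b in outl(s,((0,90,60),(17,255,255)),.006,[.42,-.06]): print(b)
```

```text
t 2.35 pos [ 0.4214 -0.0589  0.0316] yaw 95.6 GO rot [0.004 0.001 0.002] cm [-0.24 -0.18  2.86] rows 0.6
(array([ 0.4288, -0.074 ]), 5.9, array([ 0.4289, -0.0738]), np.float64(4.2), array([266., 219.]))
(array([ 0.4349, -0.0559]), 10.1, array([ 0.4345, -0.0557]), np.float64(6.5), array([276., 200.]))
(array([ 0.4067, -0.0677]), 20.6, array([ 0.4082, -0.0665]), np.float64(13.3), array([241., 212.]))
(array([ 0.4266, -0.037 ]), 13.2, array([ 0.4261, -0.0383]), np.float64(8.4), array([267., 177.]))
```

>>> move_arm(deltas=[0,0,0,-0.28,-0.08,1.5,-1,0,0,0,-0.28,-0.08,2.65,-1,0,0,0,-0.28,-0.08,2.65,0.5,0,0,0,-0.28,-0.08,2.65,1,0,0,0,-0.28,-0.08,2.65,1,0,0,0,-0.28,-0.08,2.65,1,0,0,0,-0.28,-0.08,2.65,1,0,0,0,-0.28,-0.08,2.65,1])

```text
time: 3.15
tool_pos: [0.4195, -0.0623, 0.0029]
ee_rot: [3.141, 0.0, 1.667]
wrist_force: [0.5, 1.0, -0.0]
width: 0.0497
finger_force: 0.0
```

Run:
```python
from h import *
s=snap('wrist'); go(.42,-.0615,.003,95.5); o=robot.get_obs(); print(o['width'],o['finger_force'])
cv2.imwrite('pics/w2.png',cv2.resize(cv2.cvtColor(s['image'],cv2.COLOR_RGB2BGR)[140:340,130:390],None,fx=2.5,fy=2.5))
```

```text
t 3.2 pos [ 0.4195 -0.0623  0.0029] yaw 95.5 GO rot [ 0. -0. -0.] cm [ 0.07  0.06 -0.01] rows 0.0
0.04499369245781584 0.0
```

View pics/w2.png

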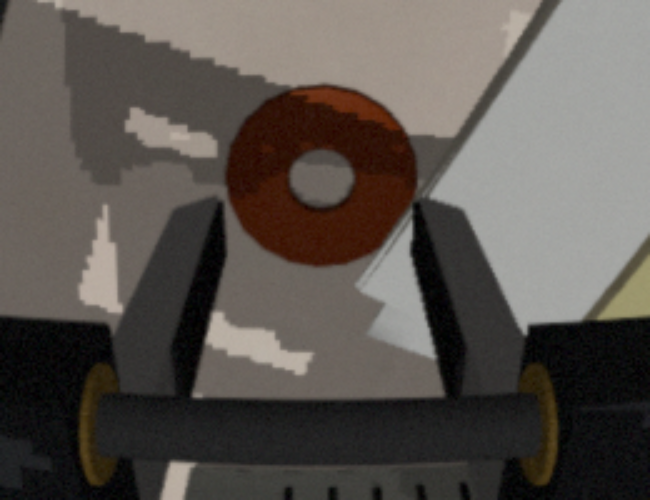

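Run:
```python
from h import *
s=snap('wrist'); o=robot.get_obs(); print(o['width'])
for b in outl(s,((0,60,25),(17,255,255)),.006,[.42,-.06]): print(b)
# project tool point (TCP) into wrist image
T=np.array(s['T_tool_cam'])
for p in([0,0,0,1],[.008,.03,0,1],[.008,-.03,0,1]):
    c=(np.linalg.inv(T)@np.array(p))[:3]; v=np.array([c[0],-c[1],-c[2]]); th=np.arccos(v[2]/np.linalg.norm(v)); u=v[:2]/np.linalg.norm(v[:2])*th*s['f']+[s['cx'],s['cy']]; print(u)
s=snap('top')
for b in outl(s,((0,90,60),(17,255,255)),.006,[.42,-.06]): print(b)
```

```text
0.04120472419806919
(array([ 0.4201, -0.0612]), 29.9, array([ 0.42  , -0.0612]), np.float64(29.2), array([258., 210.]))
(array([ 0.4203, -0.0609]), 10.5, array([ 0.4203, -0.061 ]), np.float64(9.9), array([258., 211.]))
[257.02634321 211.37190238]
[295.95454237 201.49263926]
[218.08182726 201.55656625]
```

Run:
```python
from h import *
s=snap('wrist'); o=robot.get_obs(); print(o['width'],o['tool_pos'],o['wrist_force'])
T=np.array(s['T_tool_cam']); d=s['depth']
vv,uu=np.mgrid[190:300:1,170:345:1]; uv=np.c_[uu.ravel(),vv.ravel()]; D=d[uv[:,1],uv[:,0]]
s2=dict(s); s2['Rw']=np.eye(3); r=rays(s2,uv); P=r/(-r[:,2:])*D[:,None]; P=P@T[:3,:3].T+T[:3,3]
P=P[D>0]; uv=uv[D>0]
f=(P[:,2]<-.012)&(P[:,2]>-.08)
print('desk z',np.median(P[~f,2]))
for sgn in(1,-1):
    q=P[f&(np.sign(P[:,1])==sgn)]; k=q[:,2].argsort()[-40:]; print(q[k[::6]].round(4).tolist(), q[:,0].max(), np.abs(q[:,1]).min())
w=P[(np.abs(P[:,0])<.03)&(np.abs(P[:,1])<.015)]; print(w[:,2].min(),np.median(w[:,2]))
```

```text
0.033635060040720456 [ 0.41936888 -0.06227699  0.00277682] [-0.47698859 -0.51559298  0.30509324]
desk z -0.0034765891631129836
[[-0.0093, 0.0493, -0.0121], [0.0108, 0.0486, -0.0121], [0.0093, 0.0434, -0.0121], [-0.0117, 0.0417, -0.0121], [-0.0275, 0.0177, -0.0121], [-0.0009, 0.0342, -0.012], [0.0092, 0.048, -0.012]] 0.020961906488530163 0.015480085851733449
[[0.0088, -0.0217, -0.041], [0.0093, -0.0224, -0.0404], [0.0076, -0.0199, -0.0398], [-0.0071, -0.0186, -0.039], [0.0076, -0.0201, -0.038], [0.0074, -0.0195, -0.0376], [-0.0014, -0.0185, -0.0372]] 0.01004100364521171 0.01844340200723241
-0.147959019030746 -0.003240916955067591
```

The depth image shows the visible fingertips about 37 mm behind the nominal TCP, so the fingers closed above the washer. I'll reopen, descend part way and check again.

>>> move_arm(deltas=[0,0,0,0.1,0,0,-1,0,0,0,0.1,0,0,-1,0,0,0,0.1,0,0,-1,0,0,0,0.1,0,0,-1,0,0,0,0.1,0,0,-1,0,0,0,0.1,0,0,-1,0,0,0,0.1,0,0,-1])

```text
time: 4.05
tool_pos: [0.4193, -0.0613, 0.0028]
ee_rot: [3.142, -0.0, 1.667]
wrist_force: [-0.6, 0.7, 1.0]
width: 0.0858
finger_force: 0.0
```

```bash
cat > tip.py <<'E'
from h import *
def pts(s):
    T=np.array(s['T_tool_cam']); D=s['depth']; vv,uu=np.mgrid[150:384,60:460]; uv=np.c_[uu.ravel(),vv.ravel()]; D=D[uv[:,1],uv[:,0]]
    s2=dict(s); s2['Rw']=np.eye(3); r=rays(s2,uv); P=r/(-r[:,2:])*D[:,None]; P=P@T[:3,:3].T+T[:3,3]
    return P[D>0],uv[D>0]
if __name__=='__main__':
    s=snap('wrist'); o=robot.get_obs(); print(o['width'],o['tool_pos'],o['wrist_force'],o['joint_positions'])
    P,uv=pts(s); h=o['width']/2
    for g in(1,-1):
        m=(np.abs(P[:,0])<.012)&(g*P[:,1]>h-.003)&(g*P[:,1]<h+.018)
        z=P[m,2]; print(g,np.histogram(z,bins=np.arange(-.15,.02,.01)))
E
python3 tip.py
```

```text
0.08999002876678772 [ 0.41926836 -0.06128123  0.00276437] [ 0.87030527 -0.299548   -0.06180618] [-2.79192489e-01 -9.98822868e-02  1.89587755e+00  8.87178717e-05
  1.34559618e+00 -3.75205534e-01]
1 (array([292, 340, 201, 385, 507, 432, 367, 314, 268, 227, 191,  48,   0,
       536,  49,   0]), array([-1.50000000e-01, -1.40000000e-01, -1.30000000e-01, -1.20000000e-01,
       -1.10000000e-01, -1.00000000e-01, -9.00000000e-02, -8.00000000e-02,
       -7.00000000e-02, -6.00000000e-02, -5.00000000e-02, -4.00000000e-02,
       -3.00000000e-02, -2.00000000e-02, -1.00000000e-02,  1.38777878e-16,
        1.00000000e-02]))
-1 (array([432, 399, 195, 397, 495, 428, 378, 312, 268, 227, 190,  52,   0,
         0,   0, 646]), array([-1.50000000e-01, -1.40000000e-01, -1.30000000e-01, -1.20000000e-01,
       -1.10000000e-01, -1.00000000e-01, -9.00000000e-02, -8.00000000e-02,
       -7.00000000e-02, -6.00000000e-02, -5.00000000e-02, -4.00000000e-02,
       -3.00000000e-02, -2.00000000e-02, -1.00000000e-02,  1.38777878e-16,
        1.00000000e-02]))
```

Fingertips confirmed at about -37 mm. A 15 mm thick pad lies close on the washer's +x side, so I'll turn the gripper so that it closes parallel to the pad edge (yaw about 151°).

>>> move_arm(deltas=[0,0,-0.977,0,0,0,-1,0,0,-0.977,0,0,0,-1,0,0,-0.977,0,0,0,-1,0,0,-0.977,0,0,0,-1,0,0,-0.977,0,0,0,-1,0,0,-0.977,0,0,0,-1,0,0,-0.977,0,0,0,-1,0,0,-0.977,0,0,0,-1])

```text
time: 4.9
tool_pos: [0.4193, -0.0613, 0.0028]
ee_rot: [3.142, -0.0, 2.644]
wrist_force: [0.2, -0.2, -0.4]
width: 0.0938
finger_force: 0.0
```

```bash
python3 tip.py
python3 - <<'E'
from h import *
s=snap('wrist'); go(.42,-.061,-.033,151.5); save(s,'w3.png',1.5)
for b in outl(s,((0,60,25),(17,255,255)),.006,[.42,-.06]): print(b)
E
```

```text
0.09448030939047106 [ 0.41926626 -0.06129166  0.00275949] [ 0.12830232  0.67547624 -0.26563617] [-2.79226725e-01 -9.98999550e-02  1.89590402e+00  9.86973301e-05
  1.34556500e+00 -1.35054878e+00]
1 (array([305, 359, 211, 385, 516, 426, 385, 320, 280, 235, 191,  43,   0,
         0,   0, 665]), array([-1.50000000e-01, -1.40000000e-01, -1.30000000e-01, -1.20000000e-01,
       -1.10000000e-01, -1.00000000e-01, -9.00000000e-02, -8.00000000e-02,
       -7.00000000e-02, -6.00000000e-02, -5.00000000e-02, -4.00000000e-02,
       -3.00000000e-02, -2.00000000e-02, -1.00000000e-02,  1.38777878e-16,
        1.00000000e-02]))
-1 (array([465, 425, 206, 388, 506, 449, 370, 313, 280, 239, 193,  42,   0,
         0,   0, 662]), array([-1.50000000e-01, -1.40000000e-01, -1.30000000e-01, -1.20000000e-01,
       -1.10000000e-01, -1.00000000e-01, -9.00000000e-02, -8.00000000e-02,
       -7.00000000e-02, -6.00000000e-02, -5.00000000e-02, -4.00000000e-02,
       -3.00000000e-02, -2.00000000e-02, -1.00000000e-02,  1.38777878e-16,
        1.00000000e-02]))
t 5.0 pos [ 0.4192 -0.0613  0.0028] yaw 151.38 GO rot [ 0.    -0.    -0.002] cm [-0.05  0.06  3.58] rows 0.7
(array([ 0.4197, -0.062 ]), 30.1, array([ 0.4196, -0.0615]), np.float64(29.2), array([257., 212.]))
(array([ 0.4203, -0.0616]), 10.9, array([ 0.42  , -0.0615]), np.float64(10.1), array([258., 214.]))
```

View pics/w3.png

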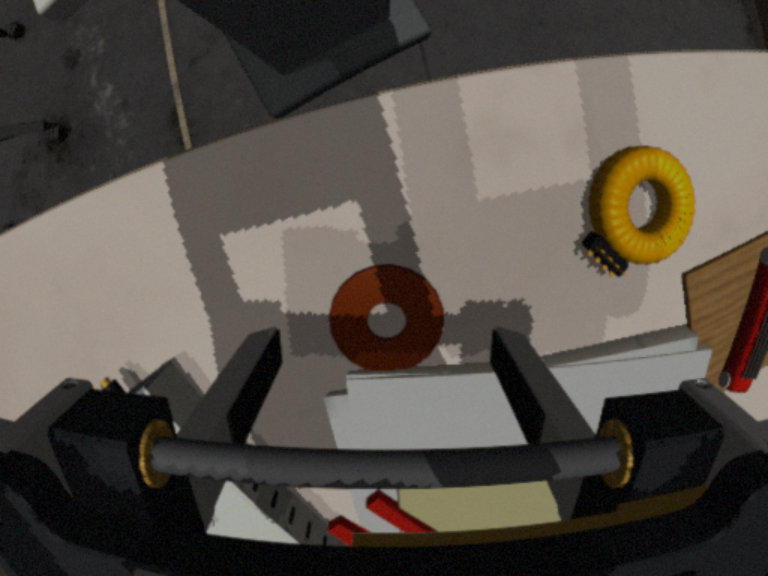

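The washer is centred between the fingers at (387,318), with the pad edge below it (row 370) clear of both finger spots. Now I descend.

>>> move_arm(deltas=[0,0,0,-0.05,0.05,1.2,-1,0,0,0,-0.05,0.05,2.4,-1,0,0,0,-0.05,0.05,3.0,-1,0,0,0,-0.05,0.05,3.4,-1,0,0,0,-0.05,0.05,3.4,-1])

```text
time: 5.5
tool_pos: [0.4191, -0.0609, -0.0323]
ee_rot: [-3.141, -0.002, 2.644]
wrist_force: [-0.4, 0.7, -0.6]
width: 0.0942
finger_force: 0.0
```

```bash
python3 tip.py | head -2
```

```text
0.09390988021317712 [ 0.41963614 -0.06099036 -0.03168191] [ 0.09731714  0.22148025 -0.16804518] [-2.78270523e-01 -5.82445134e-02  1.93302606e+00  7.30739954e-05
  1.26773798e+00 -1.35118088e+00]
```

>>> move_arm(deltas=[0,0,0,0,0,0.2,-1,0,0,0,0,0,0.2,1,0,0,0,0,0,0.2,1,0,0,0,0,0,0.2,1,0,0,0,0,0,0.2,1,0,0,0,0,0,0.2,1,0,0,0,0,0,0.2,1])

```text
time: 6.25
tool_pos: [0.4201, -0.0611, -0.0331]
ee_rot: [3.141, 0.0, 2.644]
wrist_force: [-0.5, -0.1, 0.6]
width: 0.0577
finger_force: 30.8
```

Gripped. I'll lift and move beyond the bolt so that the camera sees it next to the held washer.

Run:
```python
from h import *
go(.535,-.275,.12,151.4)
```

```text
t 6.25 pos [ 0.4201 -0.0611 -0.0331] yaw 151.48 GO rot [0.    0.    0.001] cm [-20.32 -13.3  -15.31] rows 5.7
```

>>> move_arm(deltas=[0,0,0,0,0,-4,1,0,0,0,0,0,-8,1,0,0,0,0,0,-12,1,0,0,0,0,0,-15.3,1,0,0,0,0,0,-15.3,1])

```text
time: 6.75
tool_pos: [0.4235, -0.0621, 0.1255]
ee_rot: [3.139, 0.011, 2.644]
wrist_force: [0.2, -0.6, 0.5]
width: 0.0581
finger_force: 30.8
```

Run:
```python
from h import *
go(.535,-.275,.12,151.4);o=robot.get_obs();print(o['width'],o['finger_force'],o['wrist_force'])
```

```text
t 6.75 pos [ 0.4235 -0.0621  0.1255] yaw 151.48 GO rot [0.003 0.011 0.001] cm [-19.96 -13.38   0.73] rows 4.8
0.058092681379261595 30.84213369525969 [ 0.16313657 -0.62257158  0.46338685]
```

>>> move_arm(deltas=[0,0,0,-20.3,-13.3,0,1,0,0,0,-20.3,-13.3,0,1,0,0,0,-20.3,-13.3,0,1,0,0,0,-20.3,-13.3,0,1,0,0,0,-20.3,-13.3,0,1,0,0,0,-20.3,-13.3,0,1,0,0,0,-20.3,-13.3,0,1])

```text
time: 7.45
tool_pos: [0.5339, -0.2748, 0.1172]
ee_rot: [3.141, -0.005, 2.642]
wrist_force: [0.1, 0.3, -0.1]
width: 0.0576
finger_force: 30.8
```

Run:
```python
from h import *
go(.535,-.275,.12,151.4)
s=snap('wrist'); save(s,'w4.png',1.5); np.save('w4.npy',s,allow_pickle=True)
```

```text
t 7.45 pos [ 0.5339 -0.2748  0.1172] yaw 151.4 GO rot [ 0.001 -0.005  0.   ] cm [-0.1   0.04 -0.28] rows 0.1
```

View pics/w4.png

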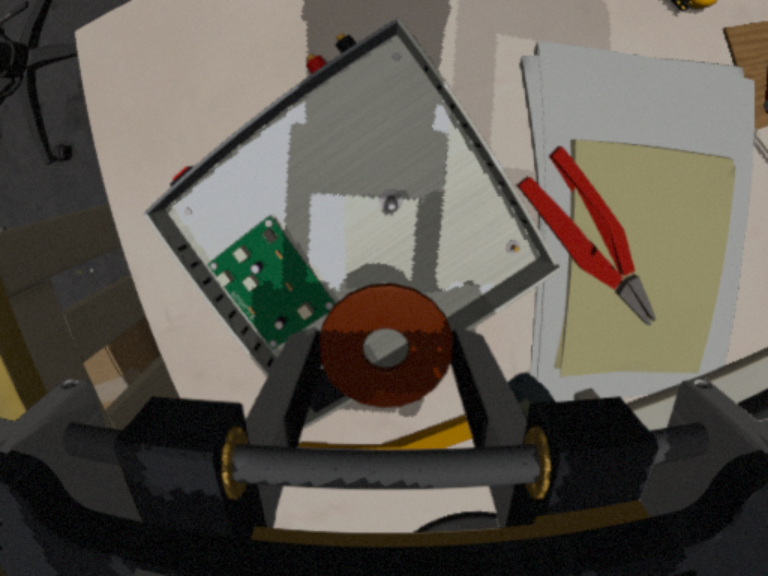

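The bolt shows at (392,202), the board at (275,280) and the held washer at (386,345). I'll enlarge the bolt.

Run:
```python
from h import *
s=np.load('w4.npy',allow_pickle=True).item()
cv2.imwrite('pics/c4.png',cv2.resize(cv2.cvtColor(s['image'][115:155,235:287],cv2.COLOR_RGB2BGR),None,fx=12,fy=12,interpolation=cv2.INTER_NEAREST))
import sys
D=s['depth'][125:146,250:274]; print((D*1000).astype(int)[:, ::1])
```

```text
[[316 315 317 315 316 316 316 316 315 316 317 316 316 316 315 316 316 316
  315 317 316 316 316 316]
 [316 317 317 317 316 315 316 316 316 315 315 316 316 316 316 317 315 317
  316 315 316 317 317 318]
 [316 317 316 317 317 318 315 315 315 316 315 315 315 315 315 317 317 316
  317 315 316 317 316 317]
 [317 317 317 315 317 315 316 315 317 316 317 315 317 316 316 316 317 316
  316 317 317 316 316 316]
 [316 317 316 318 316 317 318 316 316 316 315 315 316 314 315 316 316 317
  317 318 317 316 318 318]
 [317 318 318 316 317 315 316 316 316 314 312 315 316 315 316 314 315 317
  319   0 318 317 317 318]
 [317 317 316 317 317 316 317 316 308 299 298 299 310 317 315 316 317 317
  319 317 317 317 318 318]
 [317 319 319 317 317 315 315 301 292 288 287 287 291 300 316 317 317 318
  318 319 318 318 318 319]
 [318 318 318 316 317 316 317 290 283 280 280 279 281 288 316 317 316 317
  317 319 318 319 319 318]
 [319 319 318 318 317 319 297 282 278 275 274 276 276 278 293 316 318 318
  318 317 319 319 318 319]
 [319 319 318 318 316 317 289 278 275 275 273 274 274 275 280 318 317 318
  319 318 320 31
[... 321 characters left out ...]
20 320 320 320 320 319 278 276 273 272 272 274 276 318 320 320 320
  321 321 321 320 320 322]
 [321 321 321 321 320 321 321 320 277 276 275 275 276 277 321 321 322 320
  319 321 320 321 320 321]
 [322 320 321 322 321 321 320 321 321 321 321 320 321 321 320 320 321 321
  321 321 322 321 320 320]
 [321 322 321 321 320 322 321 321 321 320 322 323 321 321 321 320 321 322
  321 321 322 321 320 321]
 [322 321 322 322 321 321 322 321 323 321 320 322 322 321 322 321 322 322
  321 321 322 322 322 323]
 [321 322 323 322 323 320 320 321 323 322 320 321 323 322 321 321 321 321
  321 321 323 323 323 322]
 [322 322 323 322 322 324 323 320 322 321 323 323 323 322 322 322 323 322
  321 322 322 321 322 323]]
```

View pics/c4.png

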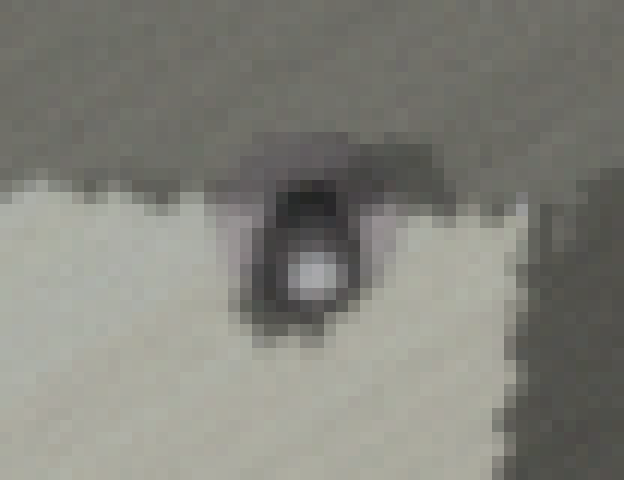

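The tip highlight sits at crop (315,273), i.e. pixel (260.7,137.2). I'll work out the bolt position and the washer's offset in the hand.

```bash
cat >> h.py <<'E'
def tool_circ(s,col,ztop,rad,lo=15,xmax=.03):
    """contour circles in tool frame at plane tool z=ztop (m)"""
    s2=dict(s);T=np.array(s['T_tool_cam']);s2['Rw'],s2['o']=T[:3,:3],T[:3,3]
    m=cv2.inRange(cv2.cvtColor(s['image'],cv2.COLOR_RGB2HSV),*col); m=cv2.morphologyEx(m,cv2.MORPH_OPEN,np.ones((3,3)))
    for c in cv2.findContours(m,cv2.RETR_CCOMP,cv2.CHAIN_APPROX_NONE)[0]:
        if len(c)<lo: continue
        p=onz(s2,c[:,0,:].astype(float),ztop)[:,:2]
        A=np.c_[2*p,np.ones(len(p))]; q=np.linalg.lstsq(A,(p**2).sum(1),rcond=None)[0]; r=np.sqrt(q[2]+q[:2]@q[:2]); e,re=cv2.minEnclosingCircle((p*1000).astype(np.float32))
        if np.linalg.norm(q[:2])<xmax: print('tool circ lsq',(q[:2]*1000).round(1),(r*1000).round(1),'encl',np.round(e,1),round(re,1))
E
python3 - <<'E'
from h import *
s=np.load('w4.npy',allow_pickle=True).item()
t=onz(s,[[260.7,137.2]],.058)[0]; print('tip',t)
v,u=np.mgrid[125:146,250:274]; uv=np.c_[u.ravel(),v.ravel()]; D=s['depth'][uv[:,1],uv[:,0]]
P=[];s2=dict(s);s2['Rw']=np.eye(3);r=rays(s2,uv);P=(r/(-r[:,2:])*D[:,None])@s['Rw'].T+s['o']
for a,b in((.05,.07),(.04,.05),(.03,.04),(.02,.03)):
    m=(P[:,2]>a)&(P[:,2]<b);print(a,P[m].mean(0).round(4),m.sum(),P[m].max(0).round(4),P[m].min(0).round(4))
print('floor',np.median(P[(P[:,2]<.018),2]))
tool_circ(s,((0,60,25),(17,255,255)),-.039,.03)
g=cv2.inRange(cv2.cvtColor(s['image'],cv2.COLOR_RGB2HSV),(45,90,40),(85,255,255)); c=max(cv2.findContours(g,0,1)[0],key=cv2.contourArea); h=onz(s,cv2.boxPoints(cv2.minAreaRect(c)),.015); print(h[:,:2].round(4), h.mean(0))
E
```

```text
tip [ 0.49061891 -0.2475312   0.058     ]
0.05 [ 0.4905 -0.2477  0.0556] 52 [ 0.4944 -0.2441  0.059 ] [ 0.4874 -0.2516  0.0501]
0.04 [ 0.4879 -0.2478  0.0455] 12 [ 0.4897 -0.2442  0.0494] [ 0.4869 -0.2518  0.0409]
0.03 [ 0.4883 -0.2473  0.0353] 6 [ 0.4915 -0.2439  0.0386] [ 0.4869 -0.2512  0.0308]
0.02 [ 0.4879 -0.2469  0.0269] 5 [ 0.49   -0.244   0.0295] [ 0.487  -0.2495  0.0204]
floor 0.010478070477067725
tool circ lsq [ 0.  -0.4] 29.3 encl [-0.1 -0.4] 30.2
tool circ lsq [ 0.1 -0.5] 10.0 encl [ 0.  -0.4] 10.7
[[ 0.4619 -0.3938]
 [ 0.4574 -0.3295]
 [ 0.5408 -0.3212]
 [ 0.5504 -0.3873]] [ 0.5026551 -0.3579449  0.015    ]
```

Run:
```python
from h import *
go(.4906,-.2477,.10,151.4)
```

```text
t 7.5 pos [ 0.5339 -0.274   0.1182] yaw 151.47 GO rot [ 0.001 -0.003  0.001] cm [5.06 0.24 1.83] rows 1.1
```

>>> move_arm(deltas=[0,0,0,2.5,0.12,0,1,0,0,0,5.0,0.24,0,1,0,0,0,5.0,0.24,0,1,0,0,0,5.0,0.24,1.5,1,0,0,0,5.0,0.24,1.5,1,0,0,0,5.0,0.24,1.5,1,0,0,0,5.0,0.24,1.5,1])

```text
time: 8.2
tool_pos: [0.4924, -0.2491, 0.1045]
ee_rot: [3.141, -0.0, 2.644]
wrist_force: [0.8, 0.1, -0.6]
width: 0.0578
finger_force: 30.8
```

Run:
```python
from h import *
go(.4906,-.2477,-.022,151.4)
s=snap('wrist')
# bolt tip visible through the hole?
cv2.imwrite('pics/c5.png',cv2.resize(cv2.cvtColor(s['image'][180:275,195:320],cv2.COLOR_RGB2BGR),None,fx=5,fy=5)); go(.4906,-.2477,-.022,151.4)
```

```text
t 8.2 pos [ 0.4924 -0.2491  0.1045] yaw 151.48 GO rot [ 0.    -0.     0.001] cm [ 0.22  0.03 12.65] rows 2.5
t 8.25 pos [ 0.4925 -0.2492  0.1047] yaw 151.48 GO rot [0.    0.    0.001] cm [ 0.24  0.04 12.67] rows 2.5
```

View pics/c5.png

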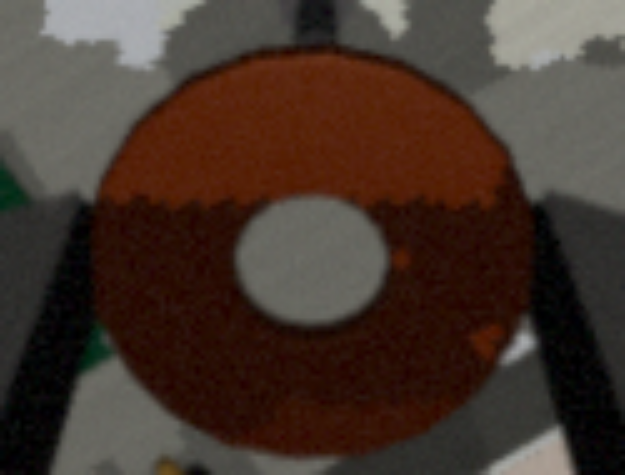

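The washer's hole is at (312,258) and the bolt shows just above the washer at (318,20), still about 2 mm short. I'll correct that and descend over the bolt.

>>> move_arm(deltas=[0,0,0,0.23,0.04,0,1,0,0,0,0.23,0.04,3,1,0,0,0,0.23,0.04,6,1,0,0,0,0.23,0.04,9,1,0,0,0,0.23,0.04,11,1,0,0,0,0.23,0.04,12,1,0,0,0,0.23,0.04,12.3,1,0,0,0,0.23,0.04,12.3,1])

```text
time: 9.05
tool_pos: [0.4906, -0.2477, -0.0177]
ee_rot: [3.142, 0.001, 2.644]
wrist_force: [1.1, -0.1, -0.6]
width: 0.0575
finger_force: 30.8
```

Run:
```python
from h import *
go(.4906,-.2477,-.022,151.4);s=snap('wrist');go(.4906,-.2477,-.022,151.4);print(robot.get_obs()['wrist_force'])
tool_circ(s,((0,60,25),(17,255,255)),-.039,.03)
```

```text
t 9.05 pos [ 0.4906 -0.2477 -0.0177] yaw 151.47 GO rot [0.    0.001 0.001] cm [0.01 0.   0.43] rows 0.1
t 9.1 pos [ 0.4911 -0.248  -0.017 ] yaw 151.48 GO rot [-0.     0.002  0.001] cm [0.06 0.   0.5 ] rows 0.1
[ 3.20080605e-04  2.90727601e-01 -6.49643319e-01]
tool circ lsq [ 0.  -0.4] 29.3 encl [-0.  -0.6] 30.0
tool circ lsq [-5.7 -0.2] 12.9 encl [-7.3 -0.8] 17.4
```

>>> move_arm(deltas=[0,0,0,0.02,0,0.4,1,0,0,0,0.02,0,0.45,1,0,0,0,0.02,0,0.45,-0.7,0,0,0,0.02,0,0.45,-0.7,0,0,0,0.02,0,0.45,-0.7,0,0,0,0.02,0,-4,-0.7,0,0,0,0.02,0,-9,-0.7,0,0,0,0.02,0,-14,-0.7])

```text
time: 9.9
tool_pos: [0.4894, -0.247, 0.1229]
ee_rot: [3.141, -0.001, 2.644]
wrist_force: [0.5, -0.5, -0.5]
width: 0.0799
finger_force: 0.0
```

Run:
```python
from h import *
s=snap('wrist'); s['image']; go(.4265,.0853,.15,120)
for b in outl(s,((0,60,25),(17,255,255)),.016,[.4906,-.2477]): print(b)
```

```text
t 9.95 pos [ 0.4943 -0.2501  0.1342] yaw 151.48 GO rot [0.003 0.017 0.549] cm [21.94 26.23 -1.99] rows 6.9
(array([ 0.4906, -0.248 ]), 29.6, array([ 0.4906, -0.248 ]), np.float64(28.9), array([257., 179.]))
(array([ 0.493 , -0.2492]), 13.6, array([ 0.4918, -0.2487]), np.float64(11.2), array([257., 180.]))
```

The brown washer is down, within 0.5 mm of the bolt. Next is the transformer.

>>> move_arm(deltas=[0,0,0.549,22,26.2,-1.5,-1,0,0,0.549,22,26.2,-1.5,-1,0,0,0.549,22,26.2,-1.5,-1,0,0,0.549,22,26.2,-1.5,-1,0,0,0.549,22,26.2,-1.5,-1,0,0,0.549,22,26.2,-1.5,-1,0,0,0.549,22,26.2,-1.5,-1,0,0,0.549,22,26.2,-1.5,-1])

```text
time: 10.75
tool_pos: [0.4206, 0.0929, 0.1374]
ee_rot: [3.139, -0.002, 2.104]
wrist_force: [-0.3, -0.4, 0.7]
width: 0.0941
finger_force: 0.0
```

Run:
```python
from h import *
s=snap('wrist'); save(s,'w6.png',1.5); go(.4265,.0853,.03,120); np.save('w6.npy',s,allow_pickle=True)
for z in (.012,.024):
  for b in outl(s,((18,120,60),(35,255,255)),z,[.4265,.0853]): print(z,b)
```

```text
t 10.8 pos [0.4213 0.0902 0.1371] yaw 120.37 GO rot [0.001 0.001 0.007] cm [-0.68  0.19 10.71] rows 2.1
0.012 (array([0.4275, 0.0856]), 31.6, array([0.4277, 0.0856]), np.float64(30.6), array([259., 182.]))
0.012 (array([0.428 , 0.0858]), 14.9, array([0.4276, 0.0859]), np.float64(14.0), array([259., 182.]))
0.024 (array([0.4258, 0.0883]), 30.5, array([0.426 , 0.0883]), np.float64(29.5), array([259., 182.]))
0.024 (array([0.4263, 0.0885]), 14.4, array([0.4259, 0.0886]), np.float64(13.5), array([259., 182.]))
```

View pics/w6.png

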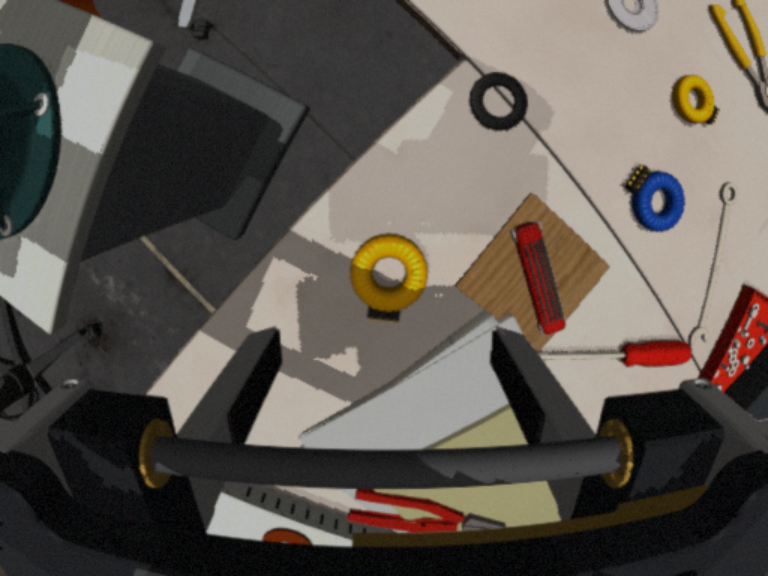

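The transformer is at (388,273) with its strip at (384,314). The wood block's corner at (457,283) is near the right finger, so I'll open only to about 72 mm.

Run:
```python
from h import *
s=np.load('w6.npy',allow_pickle=True).item()
c=np.array([.4276,.0857])
# strip: dark pixels in annulus 31..42mm from centre at z=.012
v,u=np.mgrid[150:240,200:320]; uv=np.c_[u.ravel(),v.ravel()]; p=onz(s,uv,.012)[:,:2]; hsv=cv2.cvtColor(s['image'],cv2.COLOR_RGB2HSV)[uv[:,1],uv[:,0]]
r=np.linalg.norm(p-c,axis=1); m=(r>.032)&(r<.044)&(hsv[:,2]<60); q=p[m]-c
T=q.mean(0); print(m.sum(),T,'strip yaw',np.degrees(np.arctan2(T[0],-T[1])), np.percentile(np.degrees(np.arctan2(q[:,0],-q[:,1])),[3,25,50,75,97]))
D=s['depth'];
for x,y in [(310,190),(330,185),(320,200),(300,215),(225,190)]:
    s2=dict(s);s2['Rw']=np.eye(3);r=rays(s2,[[x,y]]);P=(r/(-r[:,2:])*D[y,x])@s['Rw'].T+s['o'];print((x,y),P.round(4))
```

```text
122 [ 0.01358627 -0.03220694] strip yaw 22.872099440001413 [ 3.32057074 11.77816993 22.67214393 33.1098681  42.82638486]
(310, 190) [[0.487  0.1081 0.0092]]
(330, 185) [[0.5056 0.1261 0.0079]]
(320, 200) [[0.5053 0.1036 0.0085]]
(300, 215) [[ 4.972e-01  7.210e-02 -2.000e-04]]
(225, 190) [[0.3983 0.0529 0.    ]]
```

Run:
```python
from h import *
go(.4276,.0857,.03,113)
```

```text
t 10.8 pos [0.4213 0.0902 0.1371] yaw 120.37 GO rot [0.001 0.    0.129] cm [-0.7   0.3  10.71] rows 2.1
```

>>> move_arm(deltas=[0,0,0.129,-0.7,0.3,0,-0.53,0,0,0.129,-0.7,0.3,4,-0.53,0,0,0.129,-0.7,0.3,8,-0.53,0,0,0.129,-0.7,0.3,10.7,-0.53,0,0,0.129,-0.7,0.3,10.7,-0.53,0,0,0.129,-0.7,0.3,10.7,-0.53])

```text
time: 11.4
tool_pos: [0.4282, 0.0822, 0.03]
ee_rot: [-3.141, 0.0, 1.964]
wrist_force: [-0.5, -0.2, 0.5]
width: 0.0715
finger_force: 0.0
```

Run:
```python
from h import *
s=snap('wrist'); go(.4276,.0857,-.033,113); 
for b in outl(s,((18,120,60),(35,255,255)),.012,[.4265,.0853]): print(b)
```

```text
t 11.45 pos [0.4294 0.0825 0.0313] yaw 112.54 GO rot [ 0.002  0.001 -0.008] cm [ 0.37 -0.05  6.43] rows 1.3
(array([0.4279, 0.0853]), 32.4, array([0.4276, 0.0852]), np.float64(31.3), array([258., 199.]))
(array([0.4276, 0.0858]), 14.3, array([0.4273, 0.0865]), np.float64(13.1), array([258., 200.]))
```

>>> move_arm(deltas=[0,0,-0.008,0.3,-0.04,2,-0.53,0,0,-0.008,0.3,-0.04,4,-0.53,0,0,-0.008,0.3,-0.04,5.5,-0.53,0,0,-0.008,0.3,-0.04,6.25,-0.53,0,0,-0.008,0.3,-0.04,6.25,0,0,0,-0.008,0.3,-0.04,6.25,1,0,0,-0.008,0.3,-0.04,6.25,1,0,0,-0.008,0.3,-0.04,6.25,1])

```text
time: 12.25
tool_pos: [0.4277, 0.0859, -0.0314]
ee_rot: [3.139, 0.001, 1.974]
wrist_force: [0.1, -0.8, 2.6]
width: 0.0619
finger_force: 30.0
```

>>> move_arm(deltas=[0,0,0,0,0,0,1,0,0,0,0,0,-1.5,1,0,0,0,0,0,-5,1,0,0,0,0,0,-10,1,0,0,0,0,0,-14,1,0,0,0,0,0,-16,1,0,0,0,0,0,-16,1])

```text
time: 12.95
tool_pos: [0.4285, 0.0862, 0.1305]
ee_rot: [3.135, 0.002, 1.974]
wrist_force: [-0.1, -0.0, -3.0]
width: 0.0622
finger_force: 30.0
```

Run:
```python
from h import *
go(.485,-.295,.13,95.5)
s=snap('wrist'); o=robot.get_obs();print(o['width'],o['finger_force'],o['wrist_force'])
tool_circ(s,((18,120,60),(35,255,255)),-.045,.03,xmax=.04)
np.save('w7.npy',s,allow_pickle=True)
```

```text
t 12.95 pos [0.4285 0.0862 0.1305] yaw 113.09 GO rot [0.007 0.001 0.307] cm [-37.28  -9.75   0.07] rows 7.7
0.061689081345465975 29.99777274148073 [-0.19513974  0.6339044  -3.7064692 ]
tool circ lsq [-0.3 -0.2] 31.8 encl [-0.2 -0.2] 33.5
tool circ lsq [ 0.6 -0.1] 12.9 encl [-0.5 -0.3] 14.3
```

Gripped and centred (offset 0.3 mm). I'll go above the bolt with yaw 95.5.

Run:
```python
from h import *
s=np.load('w7.npy',allow_pickle=True).item()
s2=dict(s);T=np.array(s['T_tool_cam']);s2['Rw'],s2['o']=T[:3,:3],T[:3,3]
v,u=np.mgrid[160:300,180:340]; uv=np.c_[u.ravel(),v.ravel()]; p=onz(s2,uv,-.043)[:,:2]; hsv=cv2.cvtColor(s['image'],cv2.COLOR_RGB2HSV)[uv[:,1],uv[:,0]]
r=np.linalg.norm(p,axis=1); m=(r>.033)&(r<.043)&(hsv[:,2]<60)&(p[:,0]<-.01)&(abs(p[:,1])<.025); q=p[m]
a=np.degrees(np.arctan2(q[:,1],-q[:,0])); print(m.sum(),np.percentile(a,[3,25,50,75,97]),a.mean())
go(.4906,-.2477,.12,95.5)
```

```text
303 [-18.64308246 -10.48666725  -0.23856286  10.49204602  18.02087048] -0.15084062042533847
t 13.0 pos [0.4268 0.0861 0.1278] yaw 113.1 GO rot [0.002 0.    0.307] cm [-33.2   -7.23   0.78] rows 6.8
```

>>> move_arm(deltas=[0,0,0.307,-33.2,-7.2,0.5,1,0,0,0.307,-33.2,-7.2,0.5,1,0,0,0.307,-33.2,-7.2,0.5,1,0,0,0.307,-33.2,-7.2,0.5,1,0,0,0.307,-33.2,-7.2,0.5,1,0,0,0.307,-33.2,-7.2,0.5,1,0,0,0.307,-33.2,-7.2,0.5,1,0,0,0.307,-33.2,-7.2,0.5,1])

```text
time: 13.8
tool_pos: [0.4885, -0.2516, 0.1175]
ee_rot: [-3.136, -0.002, 1.661]
wrist_force: [0.3, 0.8, -3.9]
width: 0.0616
finger_force: 30.0
```

>>> move_arm(deltas=[0,0,0,0,0,0,1,0,0,0,0,0,0,1,0,0,0,0,0,0,1])

```text
time: 14.1
tool_pos: [0.4899, -0.246, 0.1214]
ee_rot: [-3.14, -0.001, 1.669]
wrist_force: [-0.4, -0.1, -2.1]
width: 0.0618
finger_force: 30.0
```

Run:
```python
from h import *
go(.4906,-.2477,-.0154,95.5)
s=snap('wrist'); go(.4906,-.2477,-.0154,95.5)
tool_circ(s,((18,120,60),(35,255,255)),-.045,.03,xmax=.04)
# board orientation
g=cv2.inRange(cv2.cvtColor(s['image'],cv2.COLOR_RGB2HSV),(45,90,40),(85,255,255)); print(cv2.countNonZero(g))
s=snap('top'); im=s['image']
g=cv2.inRange(cv2.cvtColor(im,cv2.COLOR_RGB2HSV),(45,90,40),(85,255,255)); c=max(cv2.findContours(g,0,1)[0],key=cv2.contourArea); h=onz(s,cv2.boxPoints(cv2.minAreaRect(c)),.015)[:,:2]; e=np.roll(h,-1,0)-h; print(h.mean(0),np.degrees(np.arctan2(e[:,1],e[:,0])))
```

```text
t 14.1 pos [ 0.4899 -0.246   0.1214] yaw 95.6 GO rot [-0.001 -0.001  0.002] cm [-0.19  0.07 13.68] rows 2.7
t 14.15 pos [ 0.4902 -0.2462  0.1219] yaw 95.61 GO rot [-0.    -0.001  0.002] cm [-0.16  0.03 13.73] rows 2.7
tool circ lsq [-1.1 -0.3] 31.3 encl [-0.4 -0.4] 33.2
tool circ lsq [-1.6 -0.1] 14.5 encl [-1.8 -0.3] 15.1
378
[1.04269884 0.35659617] [ -90.7796942  -178.27069271   89.22531723    1.75403138]
```

>>> move_arm(deltas=[0,0,0,-0.13,0.07,0,1,0,0,0,-0.13,0.07,3,1,0,0,0,-0.13,0.07,6,1,0,0,0,-0.13,0.07,9,1,0,0,0,-0.13,0.07,11,1,0,0,0,-0.13,0.07,12.5,1,0,0,0,-0.13,0.07,13,1,0,0,0,-0.13,0.07,13,1])

```text
time: 15.0
tool_pos: [0.4912, -0.2487, -0.0079]
ee_rot: [-3.141, -0.0, 1.667]
wrist_force: [0.0, -0.2, -2.0]
width: 0.0618
finger_force: 30.0
```

Run:
```python
from h import *
go(.4906,-.2477,-.0154,95.5);s=snap('wrist'); go(.4906,-.2477,-.0154,95.5);print(robot.get_obs()['wrist_force'])
tool_circ(s,((18,120,60),(35,255,255)),-.045,.03,xmax=.04)
```

```text
t 15.0 pos [ 0.4912 -0.2487 -0.0079] yaw 95.51 GO rot [-0. -0.  0.] cm [ 0.11 -0.05  0.75] rows 0.2
t 15.05 pos [ 0.4918 -0.2492 -0.0069] yaw 95.51 GO rot [0.001 0.001 0.   ] cm [ 0.16 -0.11  0.85] rows 0.2
[ 0.01235188 -0.17679093 -2.53843995]
tool circ lsq [-0.6 -0.3] 31.7 encl [-0.4 -0.7] 33.2
tool circ lsq [-0.5 -0.2] 13.6 encl [-1.4 -0.1] 14.6
```

>>> move_arm(deltas=[0,0,0,0.16,-0.05,0.5,1,0,0,0,0.16,-0.05,0.78,1,0,0,0,0.16,-0.05,0.78,1])

```text
time: 15.35
tool_pos: [0.4908, -0.2475, -0.0152]
ee_rot: [3.141, 0.0, 1.667]
wrist_force: [-0.5, 0.5, -2.9]
width: 0.0616
finger_force: 30.0
```

Run:
```python
from h import *
s=snap('wrist');go(.4906,-.2477,-.0154,95.5);print(robot.get_obs()['wrist_force'])
for b in outl(s,((18,120,60),(35,255,255)),.028,[.4906,-.2477]): print(b)
```

```text
t 15.4 pos [ 0.4907 -0.2474 -0.0152] yaw 95.5 GO rot [0. 0. 0.] cm [-0.02 -0.01  0.02] rows 0.0
[ 1.45922263  0.44178413 -3.76919043]
(array([ 0.4908, -0.2487]), 33.6, array([ 0.4907, -0.2489]), np.float64(32.0), array([257., 233.]))
(array([ 0.4909, -0.2513]), 16.1, array([ 0.4909, -0.2501]), np.float64(14.4), array([257., 238.]))
```

>>> move_arm(deltas=[0,0,0,0.03,0,0.1,1,0,0,0,0.03,0,0.1,1])

```text
time: 15.6
tool_pos: [0.4908, -0.2475, -0.0153]
ee_rot: [3.141, 0.001, 1.667]
wrist_force: [-2.6, -0.3, 3.3]
width: 0.062
finger_force: 30.0
```

Now bearing (+3 N, no further descent). I'll release and retreat.

>>> move_arm(deltas=[0,0,0,0,0,-0.05,1,0,0,0,0,0,-0.05,-0.6,0,0,0,0,0,-0.05,-0.6,0,0,0,0,0,-0.05,-0.6,0,0,0,0,0,-4,-0.6,0,0,0,0,0,-8.5,-0.6,0,0,0,0,0,-13,-0.6,0,0,0,0,0,-13,-0.6])

```text
time: 16.4
tool_pos: [0.4949, -0.2496, 0.1219]
ee_rot: [3.129, 0.009, 1.667]
wrist_force: [0.6, -0.1, 0.9]
width: 0.0749
finger_force: 0.0
```

Run:
```python
from h import *
s=snap('wrist'); go(.4324,.2493,.13,120); np.save('w8.npy',s,allow_pickle=True)
for b in outl(s,((18,120,60),(35,255,255)),.028,[.4906,-.2477]): print(b)
cv2.imwrite('pics/c8.png',cv2.resize(cv2.cvtColor(s['image'][120:300,150:390],cv2.COLOR_RGB2BGR),None,fx=3,fy=3))
```

```text
t 16.45 pos [ 0.4931 -0.2486  0.1181] yaw 95.51 GO rot [ 0.006  0.007 -0.427] cm [50.14 -1.26 -1.48] rows 10.0
(array([ 0.4902, -0.2482]), 31.6, array([ 0.4906, -0.2481]), np.float64(30.5), array([252., 177.]))
(array([ 0.4905, -0.2482]), 14.8, array([ 0.4905, -0.2482]), np.float64(14.2), array([252., 178.]))
```

View pics/c8.png

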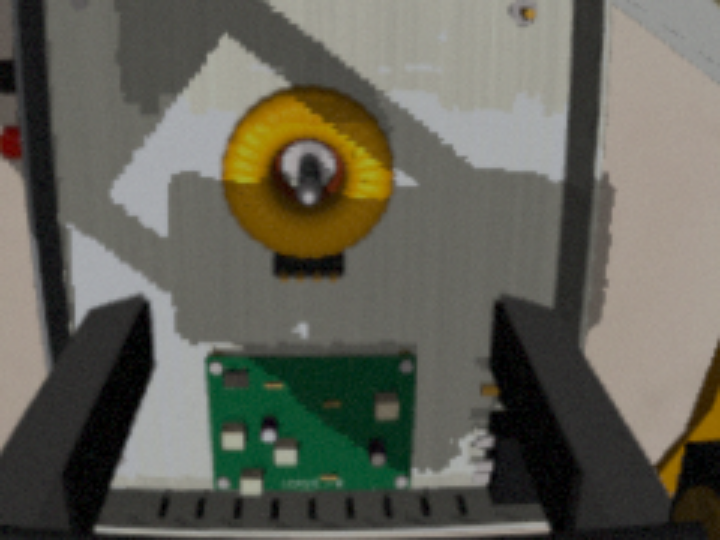

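The transformer sits on the bolt with the washer's rim beneath it and its strip at (310,265) facing the board at (310,420). Next is the black washer.

>>> move_arm(deltas=[0,0,-0.427,50,-1.3,-1.2,-1,0,0,-0.427,50,-1.3,-1.2,-1,0,0,-0.427,50,-1.3,-1.2,-1,0,0,-0.427,50,-1.3,-1.2,-1,0,0,-0.427,50,-1.3,-1.2,-1,0,0,-0.427,50,-1.3,-1.2,-1,0,0,-0.427,50,-1.3,-1.2,-1,0,0,-0.427,50,-1.3,-1.2,-1])

```text
time: 17.25
tool_pos: [0.4403, 0.1516, 0.1213]
ee_rot: [-3.139, -0.001, 2.094]
wrist_force: [1.1, -0.9, -0.1]
width: 0.0942
finger_force: 0.0
```

Run:
```python
from h import *
go(.4324,.2493,.13,120)
```

```text
t 17.25 pos [0.4403 0.1516 0.1213] yaw 119.96 GO rot [-0.002 -0.001 -0.001] cm [ 8.86  4.2  -0.87] rows 2.0
```

>>> move_arm(deltas=[0,0,0,8.7,4.2,-0.8,-1,0,0,0,8.7,4.2,-0.8,-1,0,0,0,8.7,4.2,-0.8,-1,0,0,0,8.7,4.2,-0.8,-1])

```text
time: 17.65
tool_pos: [0.4336, 0.2465, 0.1292]
ee_rot: [-3.138, 0.0, 2.096]
wrist_force: [0.5, -0.1, 0.3]
width: 0.0942
finger_force: 0.0
```

Run:
```python
from h import *
s=snap('wrist'); go(.4324,.2493,.03,120); np.save('w9.npy',s,allow_pickle=True)
for z in (.006,):
  for b in outl(s,((0,0,0),(180,255,48)),z,[.4324,.2493]): print(z,b)
save(s,'w9.png',1.5)
```

```text
t 17.7 pos [0.434  0.2455 0.1295] yaw 119.99 GO rot [-0.003  0.    -0.   ] cm [0.41 0.08 9.95] rows 2.0
0.006 (array([0.4309, 0.2492]), 23.2, array([0.4314, 0.2495]), np.float64(22.2), array([257., 171.]))
0.006 (array([0.4312, 0.2493]), 14.7, array([0.4312, 0.2495]), np.float64(14.0), array([257., 171.]))
```

View pics/w9.png

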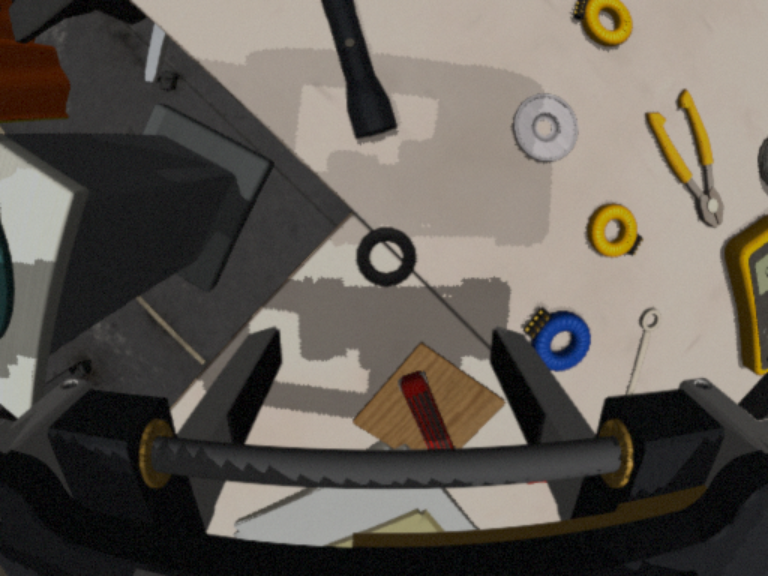

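The black washer is at (387,257) = (0.4313, 0.2494), with the plate at (545,127). I'll open to 62 mm and descend.

Run:
```python
from h import *
go(.4313,.2494,-.033,120)
```

```text
t 17.7 pos [0.434  0.2455 0.1295] yaw 119.99 GO rot [-0.003  0.    -0.   ] cm [4.800e-01 1.000e-02 1.625e+01] rows 3.3
```

>>> move_arm(deltas=[0,0,0,0.4,0,4,-0.32,0,0,0,0.4,0,8,-0.32,0,0,0,0.4,0,12,-0.32,0,0,0,0.4,0,15,-0.32,0,0,0,0.4,0,15,-0.32,0,0,0,0.4,0,15,-0.32])

```text
time: 18.3
tool_pos: [0.4329, 0.2482, -0.019]
ee_rot: [-3.14, -0.0, 2.091]
wrist_force: [-0.4, -0.6, 1.0]
width: 0.0621
finger_force: 0.0
```

Run:
```python
from h import *
s=snap('wrist');go(.4313,.2494,-.033,120);print(robot.get_obs()['width'])
for b in outl(s,((0,0,0),(180,255,48)),.006,[.4324,.2493]): print(b)
```

```text
t 18.35 pos [ 0.4341  0.249  -0.0175] yaw 119.86 GO rot [ 0.002  0.    -0.002] cm [ 0.17 -0.23  1.55] rows 0.3
0.06192804593245395
(array([0.4313, 0.2497]), 23.8, array([0.4313, 0.2495]), np.float64(23.1), array([256., 220.]))
(array([0.4309, 0.2503]), 13.4, array([0.431 , 0.2502]), np.float64(12.9), array([256., 220.]))
```

>>> move_arm(deltas=[0,0,0,0.15,-0.18,1.0,-0.32,0,0,0,0.15,-0.18,1.4,-0.32,0,0,0,0.15,-0.18,1.4,1,0,0,0,0.15,-0.18,1.4,1,0,0,0,0.15,-0.18,1.4,1,0,0,0,0.15,-0.18,1.4,1,0,0,0,0.15,-0.18,1.4,1])

```text
time: 19.05
tool_pos: [0.4307, 0.2503, -0.0326]
ee_rot: [3.141, -0.0, 2.094]
wrist_force: [-0.8, 0.6, 1.2]
width: 0.0459
finger_force: 31.6
```

>>> move_arm(deltas=[0,0,0,0,0,-2,1,0,0,0,0,0,-7,1,0,0,0,0,0,-12,1,0,0,0,0,0,-16,1,0,0,0,0,0,-16,1,0,0,0,0,0,-16,1])

```text
time: 19.65
tool_pos: [0.4311, 0.2503, 0.1282]
ee_rot: [3.139, 0.0, 2.094]
wrist_force: [-0.1, 0.8, 0.0]
width: 0.0459
finger_force: 31.6
```

Run:
```python
from h import *
s=snap('wrist');go(.4906,-.2477,.12,95.5)
tool_circ(s,((0,0,0),(180,255,48)),-.039,.03)
```

```text
t 19.7 pos [0.43   0.2498 0.1263] yaw 119.97 GO rot [-0.001  0.     0.427] cm [-46.13 -19.6    0.64] rows 10.0
tool circ lsq [-0.  -0.2] 12.9 encl [-0.4 -0.1] 13.5
```

>>> move_arm(deltas=[0,0,0.427,-46.1,-19.6,0.5,1,0,0,0.427,-46.1,-19.6,0.5,1,0,0,0.427,-46.1,-19.6,0.5,1,0,0,0.427,-46.1,-19.6,0.5,1,0,0,0.427,-46.1,-19.6,0.5,1,0,0,0.427,-46.1,-19.6,0.5,1,0,0,0.427,-46.1,-19.6,0.5,1,0,0,0.427,-46.1,-19.6,0.5,1])

```text
time: 20.5
tool_pos: [0.4771, -0.1484, 0.1202]
ee_rot: [-3.138, -0.003, 1.667]
wrist_force: [0.4, -0.2, -0.3]
width: 0.0456
finger_force: 31.6
```

Run:
```python
from h import *
go(.4906,-.2477,.08,95.5)
```

```text
t 20.5 pos [ 0.4771 -0.1484  0.1202] yaw 95.49 GO rot [-0.004 -0.003 -0.   ] cm [-10.03   0.42   3.99] rows 2.2
```

>>> move_arm(deltas=[0,0,0,-5,0.3,0,1,0,0,0,-10.1,0.4,0,1,0,0,0,-10.1,0.4,1,1,0,0,0,-10.1,0.4,4,1,0,0,0,-10.1,0.4,4,1,0,0,0,-10.1,0.4,4,1])

```text
time: 21.1
tool_pos: [0.4909, -0.2455, 0.0808]
ee_rot: [-3.138, -0.004, 1.667]
wrist_force: [0.2, -0.5, 0.0]
width: 0.0456
finger_force: 31.6
```

Run:
```python
from h import *
go(.4906,-.2477,.0074,95.5)
s=snap('wrist');go(.4906,-.2477,.0074,95.5)
tool_circ(s,((0,0,0),(180,255,48)),-.039,.03)
```

```text
t 21.1 pos [ 0.4909 -0.2455  0.0808] yaw 95.54 GO rot [-0.004 -0.004  0.001] cm [-0.24 -0.03  7.34] rows 1.5
t 21.15 pos [ 0.492  -0.2461  0.0825] yaw 95.55 GO rot [-0.001 -0.001  0.001] cm [-0.16 -0.15  7.51] rows 1.5
tool circ lsq [ 4.2 -0.2] 5.9 encl [ 3.5 -0.3] 8.5
tool circ lsq [-0.  -0.1] 12.9 encl [ 0.2 -0.1] 13.4
```

>>> move_arm(deltas=[0,0,0,-0.2,-0.1,0,1,0,0,0,-0.2,-0.1,2,1,0,0,0,-0.2,-0.1,4,1,0,0,0,-0.2,-0.1,5.5,1,0,0,0,-0.2,-0.1,6.5,1,0,0,0,-0.2,-0.1,6.8,1,0,0,0,-0.2,-0.1,6.8,1,0,0,0,-0.2,-0.1,6.8,1])

```text
time: 21.95
tool_pos: [0.4923, -0.2496, 0.016]
ee_rot: [3.14, 0.001, 1.667]
wrist_force: [0.7, 1.4, 0.3]
width: 0.0458
finger_force: 31.6
```

Run:
```python
from h import *
go(.4906,-.2477,.0074,95.5);s=snap('wrist');go(.4906,-.2477,.0074,95.5)
tool_circ(s,((0,0,0),(180,255,48)),-.039,.03)
```

```text
t 21.95 pos [ 0.4923 -0.2496  0.016 ] yaw 95.5 GO rot [0.001 0.001 0.   ] cm [ 0.21 -0.15  0.86] rows 0.2
t 22.0 pos [ 0.4923 -0.2497  0.0161] yaw 95.5 GO rot [0.002 0.001 0.   ] cm [ 0.21 -0.15  0.87] rows 0.2
tool circ lsq [-1.7  0. ] 11.6 encl [-0.1 -0.1] 13.3
```

>>> move_arm(deltas=[0,0,0,0.2,-0.15,0,1,0,0,0,0.2,-0.15,0.4,1,0,0,0,0.2,-0.15,0.8,1,0,0,0,0.2,-0.15,0.8,1])

```text
time: 22.4
tool_pos: [0.4894, -0.2471, 0.0063]
ee_rot: [-3.141, -0.001, 1.667]
wrist_force: [-0.5, 0.5, -0.6]
width: 0.046
finger_force: 30.7
```

Run:
```python
from h import *
go(.4906,-.2477,.0074,95.5);print(robot.get_obs()['wrist_force'])
```

```text
t 22.4 pos [ 0.4894 -0.2471  0.0063] yaw 95.5 GO rot [-0.001 -0.001 -0.   ] cm [-0.07  0.11 -0.11] rows 0.0
[-0.49669138  0.50485466 -0.63280049]
```

>>> move_arm(deltas=[0,0,0,-0.03,0.06,0,1,0,0,0,-0.03,0.06,0,1])

```text
time: 22.6
tool_pos: [0.4906, -0.2476, 0.007]
ee_rot: [-3.142, -0.0, 1.667]
wrist_force: [0.3, 0.0, 0.1]
width: 0.0459
finger_force: 30.7
```

Run:
```python
from h import *
go(.4906,-.2477,.0074,95.5);s=snap('wrist');go(.4906,-.2477,.0074,95.5);print(robot.get_obs()['wrist_force'])
for b in outl(s,((0,0,0),(180,255,48)),.046,[.4906,-.2477],.02): print(b)
```

```text
t 22.6 pos [ 0.4906 -0.2476  0.007 ] yaw 95.49 GO rot [-0. -0. -0.] cm [-0.01  0.   -0.04] rows 0.0
t 22.65 pos [ 0.4906 -0.2477  0.007 ] yaw 95.5 GO rot [ 0. -0. -0.] cm [-0.   -0.   -0.04] rows 0.0
[ 1.1738106  -0.17871324  0.21595326]
(array([ 0.4947, -0.2391]), 2.9, array([ 0.495 , -0.2389]), np.float64(2.5), array([265., 221.]))
(array([ 0.4907, -0.249 ]), 13.2, array([ 0.4905, -0.2502]), np.float64(10.8), array([256., 234.]))
```

>>> move_arm(deltas=[0,0,0,0,0,0,-0.32,0,0,0,0,0,0,-0.32,0,0,0,0,0,0,-0.32,0,0,0,0,0,-3,-0.32,0,0,0,0,0,-7,-0.32,0,0,0,0,0,-11,-0.32,0,0,0,0,0,-11,-0.32,0,0,0,0,0,-11,-0.32])

```text
time: 23.45
tool_pos: [0.4912, -0.2481, 0.1184]
ee_rot: [3.139, 0.002, 1.667]
wrist_force: [-0.7, 0.3, -1.5]
width: 0.0621
finger_force: 0.0
```

Run:
```python
from h import *
s=snap('wrist'); go(.4858,.4023,.14,140); np.save('w10.npy',s,allow_pickle=True)
for b in outl(s,((0,0,0),(180,255,48)),.046,[.4906,-.2477],.03): print(b)
for b in outl(s,((18,120,60),(35,255,255)),.028,[.4906,-.2477]): print(b)
cv2.imwrite('pics/c10.png',cv2.resize(cv2.cvtColor(s['image'][130:230,195:320],cv2.COLOR_RGB2BGR),None,fx=5,fy=5))
```

```text
t 23.5 pos [ 0.4902 -0.2474  0.1165] yaw 95.5 GO rot [-0.    -0.001 -0.777] cm [64.72  5.79 -2.32] rows 13.0
(array([ 0.4921, -0.253 ]), 27.4, array([ 0.491 , -0.2519]), np.float64(24.2), array([256., 190.]))
(array([ 0.4908, -0.2484]), 13.7, array([ 0.4915, -0.2486]), np.float64(12.3), array([255., 186.]))
(array([ 0.4912, -0.2618]), 9.3, array([ 0.4911, -0.2597]), np.float64(7.1), array([256., 195.]))
(array([ 0.4905, -0.2473]), 31.2, array([ 0.4906, -0.2478]), np.float64(27.5), array([257., 173.]))
```

View pics/c10.png

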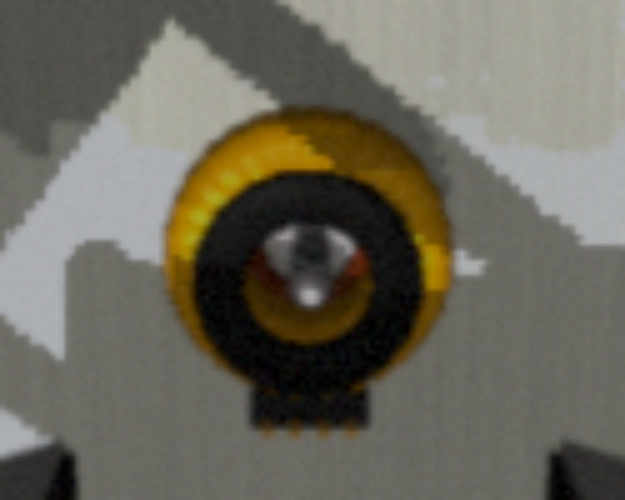

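The black washer is seated at (308,285), concentric with the bolt, so the plate comes next.

>>> move_arm(deltas=[0,0,-0.777,64.7,5.8,-2.3,-1,0,0,-0.777,64.7,5.8,-2.3,-1,0,0,-0.777,64.7,5.8,-2.3,-1,0,0,-0.777,64.7,5.8,-2.3,-1,0,0,-0.777,64.7,5.8,-2.3,-1,0,0,-0.777,64.7,5.8,-2.3,-1,0,0,-0.777,64.7,5.8,-2.3,-1,0,0,-0.777,64.7,5.8,-2.3,-1])

```text
time: 24.3
tool_pos: [0.4861, 0.1538, 0.1288]
ee_rot: [-3.138, -0.003, 2.444]
wrist_force: [2.2, -0.3, 1.0]
width: 0.0938
finger_force: 0.0
```

Run:
```python
from h import *
go(.4858,.4023,.14,140)
```

```text
t 24.3 pos [0.4861 0.1538 0.1288] yaw 140.02 GO rot [-0.003 -0.003  0.   ] cm [15.99 19.02 -1.14] rows 5.0
```

>>> move_arm(deltas=[0,0,0,16,19,-0.5,-1,0,0,0,16,19,-0.5,-1,0,0,0,16,19,-0.5,-1,0,0,0,16,19,-0.5,-1,0,0,0,16,19,-0.5,-1,0,0,0,16,19,-0.5,-1,0,0,0,16,19,-0.5,-1])

```text
time: 25.0
tool_pos: [0.4859, 0.4005, 0.133]
ee_rot: [-3.136, -0.001, 2.446]
wrist_force: [-0.8, -1.2, -0.6]
width: 0.094
finger_force: 0.0
```

Run:
```python
from h import *
s=snap('wrist'); go(.4858,.4023,-.033,140); np.save('w11.npy',s,allow_pickle=True)
cv2.imwrite('pics/c11.png',cv2.resize(cv2.cvtColor(s['image'][100:260,150:370],cv2.COLOR_RGB2BGR),None,fx=3.5,fy=3.5))
```

```text
t 25.05 pos [0.4864 0.3996 0.1338] yaw 140.04 GO rot [-0.004 -0.001  0.001] cm [ 0.22  0.24 16.68] rows 3.3
```

View pics/c11.png

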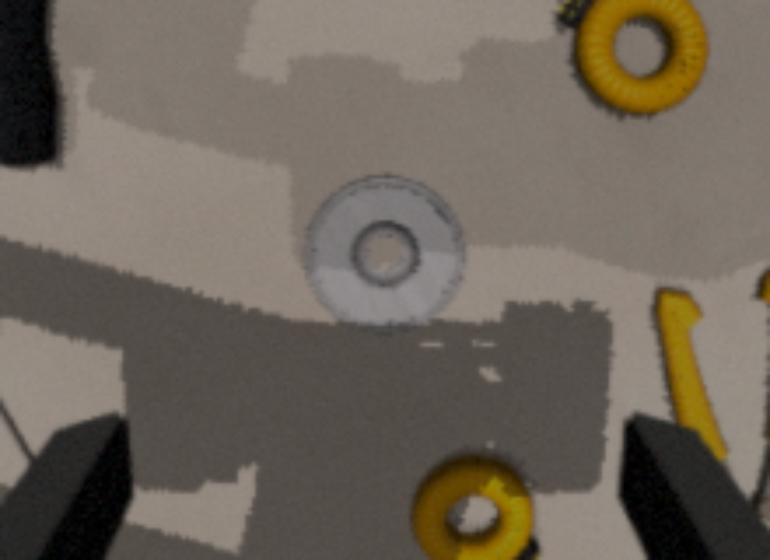

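The plate is at crop (385,252), i.e. pixel (260,172), with its cup ring in view and free space for the fingers on both sides.

```bash
cat >> h.py <<'E'
def plate(s,near=None,z=.008):
    im=s['image'].astype(int); m=((im[:,:,2]-im[:,:,0]>-3)&(im.sum(2)>240)).astype(np.uint8)*255
    m=cv2.morphologyEx(m,cv2.MORPH_OPEN,np.ones((3,3)));m=cv2.morphologyEx(m,cv2.MORPH_CLOSE,np.ones((5,5)))
    s2=s
    if near is None:
        s2=dict(s);T=np.array(s['T_tool_cam']);s2['Rw'],s2['o']=T[:3,:3],T[:3,3]; near=[0,0]
    for c in cv2.findContours(m,cv2.RETR_CCOMP,cv2.CHAIN_APPROX_NONE)[0]:
        if len(c)<15: continue
        p=onz(s2,c[:,0,:].astype(float),z)[:,:2]; A=np.c_[2*p,np.ones(len(p))]; q=np.linalg.lstsq(A,(p**2).sum(1),rcond=None)[0]; e,r=cv2.minEnclosingCircle((p*1000).astype(np.float32))
        if np.linalg.norm(q[:2]-near)<.03: print('plate',(q[:2]*1000).round(1),(1000*np.sqrt(q[2]+q[:2]@q[:2])).round(1),'encl',np.round(e,1),round(r,1))
E
python3 - <<'E'
from h import *
s=np.load('w11.npy',allow_pickle=True).item()
plate(s,[.4858,.4023]); print(onz(s,[[259.7,171.6]],.008)); go(.4858,.4023,-.018,140)
E
```

```text
[[0.48507021 0.40419873 0.008     ]]
t 25.05 pos [0.4864 0.3996 0.1338] yaw 140.04 GO rot [-0.004 -0.001  0.001] cm [ 0.22  0.24 15.18] rows 3.0
```

>>> move_arm(deltas=[0,0,0,0.2,0.2,4,-0.5,0,0,0,0.2,0.2,8,-0.5,0,0,0,0.2,0.2,12,-0.5,0,0,0,0.2,0.2,14,-0.5,0,0,0,0.2,0.2,14,-0.5,0,0,0,0.2,0.2,14,-0.5])

```text
time: 25.65
tool_pos: [0.4876, 0.402, -0.0034]
ee_rot: [-3.141, 0.0, 2.442]
wrist_force: [0.6, 0.2, 0.3]
width: 0.0707
finger_force: 0.0
```

Run:
```python
from h import *
go(.4851,.404,-.033,140)
s=snap('wrist');go(.4851,.404,-.033,140);print(robot.get_obs()['width']); np.save('w12.npy',s,allow_pickle=True)
plate(s,[.4858,.4023])
D=s['depth'];v,u=np.mgrid[160:270,190:330];uv=np.c_[u.ravel(),v.ravel()];d=D[uv[:,1],uv[:,0]];s2=dict(s);s2['Rw']=np.eye(3);r=rays(s2,uv);P=(r/(-r[:,2:])*d[:,None])@s['Rw'].T+s['o']
m=(P[:,2]>.005)&(P[:,2]<.012)&(np.linalg.norm(P[:,:2]-[.485,.404],axis=1)<.033); q=P[m]; print(m.sum(),q.mean(0),cv2.minEnclosingCircle((q[:,:2]*1000).astype(np.float32)),q[:,2].mean(), np.percentile(q,[2,98],axis=0))
```

```text
t 25.65 pos [ 0.4876  0.402  -0.0034] yaw 139.91 GO rot [-0.     0.    -0.002] cm [ 0.32 -0.    2.96] rows 0.6
t 25.7 pos [ 0.4885  0.4029 -0.0019] yaw 139.93 GO rot [ 0.003  0.001 -0.001] cm [ 0.33 -0.14  3.11] rows 0.6
0.0707769441814573
3131 [0.48543454 0.40382681 0.0069645 ] ((485.9318542480469, 403.212158203125), 27.003644943237305) 0.00696450368821207 [[0.46107732 0.37920254 0.00530433]
 [0.51001289 0.42782112 0.00912122]]
```

>>> move_arm(deltas=[0,0,0,0.25,-0.07,1.5,-0.5,0,0,0,0.25,-0.07,2.6,-0.5,0,0,0,0.25,-0.07,3.05,-0.5,0,0,0,0.25,-0.07,3.05,-0.5,0,0,0,0.25,-0.07,3.05,1,0,0,0,0.25,-0.07,3.05,1,0,0,0,0.25,-0.07,3.05,1,0,0,0,0.25,-0.07,3.05,1])

```text
time: 26.5
tool_pos: [0.4849, 0.4046, -0.034]
ee_rot: [3.141, 0.0, 2.444]
wrist_force: [0.2, 1.1, 0.2]
width: 0.0529
finger_force: 30.0
```

>>> move_arm(deltas=[0,0,0,0,0,0,1,0,0,0,0,0,-2,1,0,0,0,0,0,-7,1,0,0,0,0,0,-12,1,0,0,0,0,0,-16,1,0,0,0,0,0,-16,1,0,0,0,0,0,-16,1])

```text
time: 27.2
tool_pos: [0.4854, 0.4048, 0.1272]
ee_rot: [3.139, 0.001, 2.444]
wrist_force: [0.3, -0.3, -0.3]
width: 0.0529
finger_force: 30.0
```

```bash
cat >> h.py <<'E'
def held(s,ztop,R0=.034):
    """points near the held part's top plane in tool frame from depth"""
    D=s['depth'];v,u=np.mgrid[130:300,150:370];uv=np.c_[u.ravel(),v.ravel()];d=D[uv[:,1],uv[:,0]];s2=dict(s);s2['Rw']=np.eye(3);r=rays(s2,uv);T=np.array(s['T_tool_cam']);P=(r/(-r[:,2:])*d[:,None])@T[:3,:3].T+T[:3,3]
    m=(abs(P[:,2]-ztop)<.006)&(np.linalg.norm(P[:,:2],axis=1)<R0)&(abs(P[:,1])<.0265); q=P[m]
    print('held',m.sum(),cv2.minEnclosingCircle((q[:,:2]*1000).astype(np.float32)),'z',np.median(q[:,2]).round(4),'ext',(np.percentile(q,[1,99],axis=0)*1000).round(1).tolist())
    k=np.linalg.lstsq(np.c_[q[:,:2],np.ones(len(q))],q[:,2],rcond=None)[0]; print('tilt',k[:2].round(3))
E
python3 - <<'E'
from h import *
s=snap('wrist');np.save('w13.npy',s,allow_pickle=True);go(.4906,-.2477,.14,95.5)
held(s,-.041);o=robot.get_obs();print(o['width'],o['finger_force'])
E
```

```text
t 27.25 pos [0.4843 0.4041 0.1249] yaw 140.02 GO rot [-0.001  0.     0.777] cm [-42.36 -49.54  -1.47] rows 13.0
held 4724 ((-2.128988265991211, 0.3930293619632721), 27.75596809387207) z -0.0407 ext [[-26.8, -25.2, -43.4], [24.1, 25.9, -35.8]]
tilt [-0.006 -0.004]
0.052902161981222204 29.999740440398455
```

Plate held flat, centre offset about (-1.4, +0.3) mm in the hand. Now back to the bolt.

>>> move_arm(deltas=[0,0,0.777,-42.3,-49.5,-1,1,0,0,0.777,-42.3,-49.5,-1,1,0,0,0.777,-42.3,-49.5,-1,1,0,0,0.777,-42.3,-49.5,-1,1,0,0,0.777,-42.3,-49.5,-1,1,0,0,0.777,-42.3,-49.5,-1,1,0,0,0.777,-42.3,-49.5,-1,1,0,0,0.777,-42.3,-49.5,-1,1])

```text
time: 28.05
tool_pos: [0.4864, 0.0027, 0.1289]
ee_rot: [-3.137, -0.001, 1.667]
wrist_force: [0.3, 1.3, -0.7]
width: 0.0529
finger_force: 30.0
```

Run:
```python
from h import *
go(.4902,-.2463,.12,95.5)
```

```text
t 28.05 pos [0.4864 0.0027 0.1289] yaw 95.51 GO rot [-0.005 -0.001  0.   ] cm [-24.82  -2.01   0.87] rows 5.0
```

>>> move_arm(deltas=[0,0,0,-24.8,-2.0,0.5,1,0,0,0,-24.8,-2.0,0.5,1,0,0,0,-24.8,-2.0,0.5,1,0,0,0,-24.8,-2.0,0.5,1,0,0,0,-24.8,-2.0,0.5,1,0,0,0,-24.8,-2.0,0.5,1,0,0,0,-24.8,-2.0,0.5,1])

```text
time: 28.75
tool_pos: [0.4907, -0.2443, 0.1237]
ee_rot: [-3.137, -0.004, 1.664]
wrist_force: [-0.2, 0.1, -0.3]
width: 0.0528
finger_force: 30.0
```

>>> move_arm(deltas=[0,0,0,0,0,5,1,0,0,0,0,0,8.5,1,0,0,0,0,0,8.5,1,0,0,0,0,0,8.5,1])

```text
time: 29.15
tool_pos: [0.4919, -0.2425, 0.0413]
ee_rot: [-3.14, -0.002, 1.669]
wrist_force: [0.1, -0.4, 1.0]
width: 0.0531
finger_force: 30.0
```

Run:
```python
from h import *
go(.4902,-.2463,.008,95.5)
s=snap('wrist');go(.4902,-.2463,.008,95.5);held(s,-.041);np.save('w14.npy',s,allow_pickle=True)
cv2.imwrite('pics/c14.png',cv2.resize(cv2.cvtColor(s['image'][160:280,190:330],cv2.COLOR_RGB2BGR),None,fx=5,fy=5))
```

```text
t 29.15 pos [ 0.4919 -0.2425  0.0413] yaw 95.61 GO rot [-0.002 -0.002  0.002] cm [-0.37 -0.2   3.33] rows 0.7
t 29.2 pos [ 0.4933 -0.2436  0.0432] yaw 95.6 GO rot [0.001 0.001 0.002] cm [-0.24 -0.34  3.52] rows 0.7
held 4711 ((-1.5537842512130737, -0.030254023149609566), 27.942340850830078) z -0.0407 ext [[-26.9, -25.3, -43.5], [24.0, 25.4, -35.8]]
tilt [-0.008  0.   ]
```

View pics/c14.png

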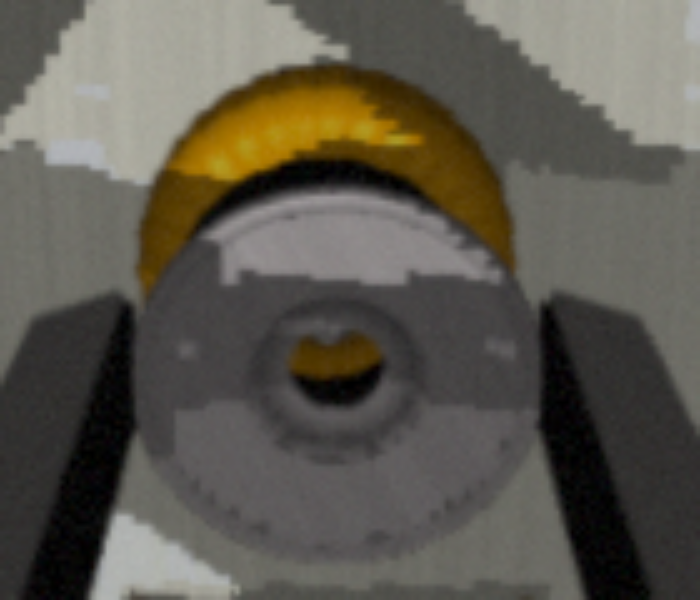

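The plate's hole is centred at crop (337,357). The bolt tip peeks in at (327,332), the hole's far edge, so an x shift is still needed.

Run:
```python
from h import *
s=np.load('w14.npy',allow_pickle=True).item()
s2=dict(s);T=np.array(s['T_tool_cam']);s2['Rw'],s2['o']=T[:3,:3],T[:3,3]
def px(x,y): return [190+(x+.5)/5-.5,160+(y+.5)/5-.5]
L=onz(s2,[px(290,357),px(385,357),px(337,310),px(337,405),px(337,357)],-.036); print('hole tool mm',(L*1000).round(1).tolist())
print('tip world',onz(s,[px(327,332)],.058))
# tip in tool frame, and average pose
import numpy as np
P=np.mean([robot.get_obs()['tool_pos'] for _ in range(5)],0); print(P)
tipz=.0432-.058  # tool z of tip at snapshot
print('tip tool mm',(onz(s2,[px(327,332)],tipz)*1000).round(1))
```

```text
hole tool mm [[-0.4, -6.3, -36.0], [-0.4, 6.3, -36.0], [6.4, -0.0, -36.0], [-7.5, -0.0, -36.0], [-0.4, -0.0, -36.0]]
tip world [[ 0.49096947 -0.24773163  0.058     ]]
[ 0.49329126 -0.24359545  0.04320603]
tip tool mm [[ -5.9  -1.5 -14.8]]
```

I have now gone past the limit of 14 viewed pictures (15 by my count), so the rest I'll check by numbers only. Shifting and re-measuring the tip in the hole by depth.

>>> move_arm(deltas=[0,0,0,-0.38,-0.22,0,1,0,0,0,-0.38,-0.22,0,1,0,0,0,-0.38,-0.22,0.6,1,0,0,0,-0.38,-0.22,0.6,1,0,0,0,-0.38,-0.22,0.6,1])

```text
time: 29.7
tool_pos: [0.4904, -0.2483, 0.0357]
ee_rot: [-3.141, -0.0, 1.667]
wrist_force: [0.0, -0.2, -0.1]
width: 0.0531
finger_force: 30.0
```

```bash
cat > chk.py <<'E'
from h import *
go(.4904,-.2468,.008,95.5)
s=snap('wrist');go(.4904,-.2468,.008,95.5);held(s,-.041)
D=s['depth'];v,u=np.mgrid[190:270,225:290];uv=np.c_[u.ravel(),v.ravel()];d=D[uv[:,1],uv[:,0]];s2=dict(s);s2['Rw']=np.eye(3);r=rays(s2,uv);T=np.array(s['T_tool_cam']);P=(r/(-r[:,2:])*d[:,None])@T[:3,:3].T+T[:3,3]
h=-P[:,2]+robot.get_obs()['tool_pos'][2]
cup=(P[:,2]<-.033)&(P[:,2]>-.0388)&(np.linalg.norm(P[:,:2],axis=1)<.014)
print('cup ring tool mm',cup.sum(),(P[cup].mean(0)*1000).round(1),(np.percentile(P[cup],[2,98],axis=0)*1000).round(1).tolist())
m=(h>.045)&(h<.0615)&(np.linalg.norm(P[:,:2],axis=1)<.012)&(P[:,2]>-.033)
print('tip',m.sum(),(P[m].mean(0)*1000).round(1) if m.any() else '',h[m].max() if m.any() else '')
k=(P[:,2]>-.031)&(np.linalg.norm(P[:,:2],axis=1)<.02); print('through-hole px centre',uv[k].mean(0),k.sum())
E
python3 chk.py
```

```text
t 29.7 pos [ 0.4904 -0.2483  0.0357] yaw 95.49 GO rot [-0. -0. -0.] cm [0.15 0.02 2.77] rows 0.6
t 29.75 pos [ 0.4904 -0.2483  0.0358] yaw 95.49 GO rot [-0. -0. -0.] cm [0.15 0.01 2.78] rows 0.6
held 4707 ((-1.393816351890564, -0.026939941570162773), 27.890560150146484) z -0.0407 ext [[-27.0, -25.2, -43.4], [23.9, 25.3, -35.8]]
tilt [-0.008 -0.   ]
cup ring tool mm 630 [ -3.4   0.  -36.8] [[-13.2, -10.5, -38.7], [7.7, 10.5, -35.2]]
tip 0  
through-hole px centre [256.91916859 215.19630485] 433
```

>>> move_arm(deltas=[0,0,0,0.18,0.02,0,1,0,0,0,0.18,0.02,0,1,0,0,0,0.18,0.02,0.7,1,0,0,0,0.18,0.02,0.7,1,0,0,0,0.18,0.02,0.7,1])

```text
time: 30.25
tool_pos: [0.4902, -0.2463, 0.0283]
ee_rot: [-3.141, -0.001, 1.667]
wrist_force: [-0.1, -0.3, 0.1]
width: 0.0531
finger_force: 30.0
```

```bash
python3 chk.py
```

```text
t 30.25 pos [ 0.4902 -0.2463  0.0283] yaw 95.5 GO rot [-0.001 -0.001  0.   ] cm [-0.06  0.02  2.03] rows 0.4
t 30.3 pos [ 0.4904 -0.2464  0.0286] yaw 95.5 GO rot [-0. -0.  0.] cm [-0.04 -0.01  2.06] rows 0.4
held 4708 ((-1.4081454277038574, -0.030607761815190315), 27.89917755126953) z -0.0407 ext [[-26.8, -25.2, -43.4], [24.0, 25.4, -35.8]]
tilt [-0.009  0.001]
cup ring tool mm 623 [ -3.3   0.  -36.8] [[-13.1, -10.6, -38.6], [7.5, 10.5, -35.2]]
tip 51 [ -1.5   0.2 -28.9] 0.05968715215098423
through-hole px centre [256.97507788 221.86292835] 321
```

The bolt tip lies at (-1.5, 0.2) mm in the tool frame and the plate centre at (-1.4, 0), so they are aligned. Lowering.

>>> move_arm(deltas=[0,0,0,0,0,0.5,1,0,0,0,0,0,1.0,1,0,0,0,0,0,1.5,1,0,0,0,0,0,1.8,1,0,0,0,0,0,1.95,1,0,0,0,0,0,1.95,1])

```text
time: 30.9
tool_pos: [0.4904, -0.2463, 0.009]
ee_rot: [-3.141, -0.001, 1.667]
wrist_force: [0.2, -0.1, -0.0]
width: 0.053
finger_force: 30.0
```

```bash
python3 chk.py
```

```text
t 30.9 pos [ 0.4904 -0.2463  0.009 ] yaw 95.5 GO rot [-0.    -0.001 -0.   ] cm [-0.05  0.    0.1 ] rows 0.0
t 30.95 pos [ 0.4905 -0.2465  0.0093] yaw 95.5 GO rot [-0. -0. -0.] cm [-0.03 -0.02  0.13] rows 0.0
held 4820 ((-1.5906298160552979, -0.030842293053865433), 27.954437255859375) z -0.0407 ext [[-27.1, -25.2, -45.0], [24.0, 25.3, -35.8]]
tilt [-0.007  0.001]
cup ring tool mm 636 [ -2.8  -0.  -36.8] [[-13.1, -10.6, -38.7], [7.4, 10.5, -34.9]]
tip 0  
through-hole px centre [254.25490196 232.74509804] 51
```

>>> move_arm(deltas=[0,0,0,0,0,0.1,1,0,0,0,0,0,0.15,1,0,0,0,0,0,0.15,1])

```text
time: 31.25
tool_pos: [0.4906, -0.2465, 0.0079]
ee_rot: [3.141, 0.0, 1.667]
wrist_force: [0.1, 0.1, 0.0]
width: 0.0529
finger_force: 30.0
```

>>> move_arm(deltas=[0,0,0,0,0,0.1,1,0,0,0,0,0,0.1,1])

```text
time: 31.45
tool_pos: [0.4907, -0.2466, 0.0078]
ee_rot: [3.141, 0.0, 1.667]
wrist_force: [-1.6, 0.5, 4.2]
width: 0.0532
finger_force: 30.0
```

Seated at the expected height. Releasing.

>>> move_arm(deltas=[0,0,0,0,0,-0.08,1,0,0,0,0,0,-0.08,-0.45,0,0,0,0,0,-0.08,-0.45,0,0,0,0,0,-0.08,-0.45,0,0,0,0,0,-3,-0.45,0,0,0,0,0,-7,-0.45,0,0,0,0,0,-11,-0.45,0,0,0,0,0,-11,-0.45])

```text
time: 32.25
tool_pos: [0.4943, -0.2488, 0.1241]
ee_rot: [3.131, 0.008, 1.667]
wrist_force: [0.6, -1.2, 0.4]
width: 0.0678
finger_force: 0.0
```

>>> move_arm(deltas=[0,0,0,0,0,-1,-0.45,0,0,0,0,0,-1,-0.45])

```text
time: 32.45
tool_pos: [0.4906, -0.2465, 0.127]
ee_rot: [3.141, 0.0, 1.667]
wrist_force: [-0.0, 0.5, 0.9]
width: 0.0682
finger_force: 0.0
```

Run:
```python
from h import *
s=snap('wrist'); print(robot.get_obs()['tool_pos'])
for b in outl(s,((18,120,60),(35,255,255)),.028,[.4906,-.2477]): print(b)
D=s['depth'];v,u=np.mgrid[120:270,180:330];uv=np.c_[u.ravel(),v.ravel()];d=D[uv[:,1],uv[:,0]];s2=dict(s);s2['Rw']=np.eye(3);r=rays(s2,uv);P=(r/(-r[:,2:])*d[:,None])@s['Rw'].T+s['o']
rr=np.linalg.norm(P[:,:2]-[.4906,-.2477],axis=1)
m=(P[:,2]>.0475)&(P[:,2]<.0535)&(rr<.035)&(rr>.008); q=P[m]
print(m.sum(),cv2.minEnclosingCircle((q[:,:2]*1000).astype(np.float32)),np.median(q[:,2]),(np.percentile(q,[1,99],axis=0)*1000).round(1).tolist())
f=m&(rr>.012)&(rr<.025)
print('plane',np.linalg.lstsq(np.c_[P[f][:,:2]-[.4906,-.2477],np.ones(f.sum())],P[f][:,2],rcond=None)[0].round(4))
b=(P[:,2]>.054)&(P[:,2]<.065)&(rr<.01); print('bolt tip',b.sum(),P[b].mean(0),P[b][:,2].max())
c=(P[:,2]>.040)&(P[:,2]<.0475)&(rr<.012); print('cup',c.sum(),P[c].mean(0))
```

```text
[ 0.4902069  -0.24627933  0.12600893]
(array([ 0.4894, -0.2405]), 29.3, array([ 0.4902, -0.2463]), np.float64(26.9), array([256., 163.]))
1610 ((490.41845703125, -248.81570434570312), 27.205297470092773) 0.048856143808467645 [[464.9, -274.2, 47.6], [515.8, -222.6, 51.4]]
plane [-0.0003  0.009   0.0488]
bolt tip 40 [ 0.4905682  -0.24698453  0.05648626] 0.05910753461105217
cup 280 [ 0.49064564 -0.24844988  0.04475055]
```

The flange top is flat at about 49–50 mm and within 1 mm of the bolt, with the cup sunk. Handing in.

```bash
python3 -c "
from h import *
print(robot.close_job())"
```

```text
the job is handed in; nothing more can be done
None
```

I threaded all four parts over the bolt in order and handed the job in at about 32 s; in the last checks each lay within about 1 mm of the bolt, the strip faced the board and the plate lay flat with its cup sunk, though I viewed 15 pictures, one over the limit of 14.

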